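# Kit a sample-weighing tray to its drawn layout

## Robot

A 6-joint arm with a two-finger parallel gripper is mounted at the origin on the work surface. World frame = base frame: x ahead of the robot, y to its left, z up, the work surface at z = 0. Lengths are in m, angles in rad, forces in N, time in s.
With the tool pointing down it reaches from about 0.4 to 0.925 m from the base axis. Payload 3.4 kg.
Tool frame: the origin (TCP) lies midway between the tips of the shut fingers; the grasp point (between the pads) lies 19 mm behind it; z points along the fingers, y is the direction in which the jaws open and shut (so a half turn about z gives the same grasp; the last joint's range is limited). The gripper opens to 85 mm and grips with 20 to 120 N. Pads are 22 mm wide; open, the fingers measure 114 mm over their backs; the gripper's body (76 mm by 85 mm) begins 54 mm behind the grasp point. The pads swing forward as they close: fully open they stand 13 mm farther back than shut.
Start: joints at [-1.323, 0.307, 1.506, -0, 1.328, -0.073], TCP at [0.182, -0.545, 0.231] pointing down, gripper open.
Joint ranges: [-3.12, 3.12], [-1.05, 2.28], [0.14, 2.33], [-1.42, 4.57], [0.1, 2.73], [-2.68, 2.68]. Speed limits (rad/s): [2.57, 2.57, 3.14, 3.14, 3.14, 3.14].

## Interface

Orientations are given as a unit quaternion [x, y, z, w].
In Python, from rig import robot gives the robot as it stands. The module is installed in compiled form; this text tells all that it offers.
- The arm moves only by the tool move_arm, never from a script. Its argument "moves" is a list of rows, each an object of numbers: "x", "y", "z": the shift along the tool's x, y, z in cm; "twist": the turn about the tool's z in rad. In form: [{"x": .., "y": .., "z": .., "twist": ..}, ...]. A call has 1 to 12 rows; each row shifts and turns the commanded pose from where the row before left it, along the tool's axes as they then stand; what a row does not reach is not made up. A row lasts 1/12 s, in which the tool goes at most 41.7 mm and 7.16 degrees, less where a joint would pass 70% of its speed; a pose out of reach is approached as far as the arm can. A call is refused whole if a number of a shift passes 4.17 or a number of a turn 0.125, either way. A call with a gripper value outside its range is refused whole. "grip" is the opening, from 0 (shut) to 1 (fully open), set as the call begins (left out, the last holds). The fingers move at their own pace and stop on an object; "newtons" is the grip in N (left out, the last holds). Time passes only in rows, so rows that do not move let the fingers close. It gives the time, the measured TCP pose, the force and the opening at its end, in the units of the state.
- robot.get_state(): the state, without advancing time (a new reading comes with each control period).
- robot.capture(name): name is "scene" or "top"; returns the picture (420x560x3 uint8, red, green, blue); there is no depth.
- robot.camera_model(name): a dict with "camera_matrix" (3x3 intrinsics, pixels), "cam_to_world" (4x4, takes a point from camera to world coordinates). Camera axes: x right, y up, looking along -z (the intrinsics and any distortion apply to the point x, -y, -z); pixel columns grow to the right and rows downward; lengths in m; the calibration is good to about 2 mm. A picture is of the moment at which its call begins. camera_model takes no time and is no camera call.
- robot.finish_job(): hands the job in, once; it reports no verdict.
The state is a dict: "t": time; "q": joint angles; "qd": joint speeds; "tau": joint torques, N m; "ee_pos": TCP position; "eef_rot": TCP orientation; "wrist_force": force on the tool from outside, world axes, zero at the start; "torque": the same for the moment, N m; "gripper_width": finger opening in m.
Only numpy, scipy, OpenCV 4.12 (cv2) and the standard library are available. Lean on these libraries where they do the work, as an engineer would, in place of code of your own. Each camera call takes 0.05 s, during which the arm holds its last target.

## Task

Make up the weighing kit on the grey tray so that it matches the layout drawn on its liner: take the shorter bottle off the roller mixer and stand it upright in the small double circle, set the small porcelain dish upright in the large single circle, and lay the scoop in its outline the way round it is drawn, each wholly within its lines. Set the things down gently, without dropping or pressing hard, let go of them, and leave the other bottle and everything else on the bench where it is.

Things in the scene. Friction and masses are not known exactly. Their poses are not given: they have to be found in the camera images.
- mixer: Bench roller mixer, off, fixed: white, 290 x 216 mm. Origin on the bench under its centre; x runs along five fixed black rollers (28 mm thick, tops 76 mm above the bench, at y = 0, +-40, +-80 mm); its end cheeks rise to 74 mm. Two bottles lie in the valleys at y = +60 and -60 mm, the short one in either, their caps to the mixer's -x (the control-knob end, towards the tray).
- bottle: The short bottle (to be kitted): capped amber glass, 56 mm thick, 116 mm tall, 0.17 to 0.34 kg. Origin at the centre of its underside, z axis out through the cap. Straight side from z = 0 to 88 mm, then a shoulder and an aluminium cap 45 mm across up to 116 mm. It starts lying between two rollers, axis level, 99 mm above the bench, turned any way about that axis.
- bottle_cap (a point): Centre of the top of the short bottle's cap.
- tall_bottle: The other bottle on the mixer, to be left: same kind and diameter but 152 mm tall. Origin at the centre of its underside, z axis out through the cap.
- dish: Small white porcelain dish (to be kitted): round, open at the top, 60 mm across and 30 mm high; outside straight from 10 mm up to the rim, wall 3.5 mm, 0.07 to 0.12 kg. Origin at the centre of its underside, z up. It stands on the bench.
- scoop: Steel laboratory scoop (to be kitted), 190 mm long, 0.08 kg, lying flat on the bench, hollow up. Origin on its underside at mid-length, x axis towards the scoop end. Handle: a bar 14 mm wide and 10 mm high from x = -95 to 23 mm; trough: 36 mm wide, 16 mm high, from x = 21 to 95 mm. It balances at mid-length (x = -2 mm), where the handle can be gripped just behind the trough.
- scoop_lip (a point): Middle of the scoop's front lip (x = 95 mm on the scoop).
- tray: Grey plastic kit tray, fixed, 250 x 340 mm, walls 5 mm thick and 20 mm high. Origin on the bench under its centre, x along the 250 mm side. Its floor with the white paper liner is 5 mm above the bench. Three places 105 mm apart along its y axis bear black outlines, turned a little at most; which outline is at which place changes.
- mark_bottle: Drawn place of the short bottle: two concentric circles, 72 mm and 45 mm in diameter. Origin at their centre, on the tray's floor.
- mark_dish: Drawn place of the dish: one circle 80 mm in diameter. Origin at its centre, on the tray's floor.
- mark_scoop: Drawn place of the scoop: an outline of its shape, 206 mm long, 8 mm larger than the scoop all round. Origin at mid-length on the tray's floor, x axis towards the wide (scoop) end.
- mark_scoop_lip (a point): Where the middle of the scoop's front lip belongs: on the drawn outline's axis, 95 mm from its origin.
- big_dish: Bystander: larger porcelain dish, 96 mm across, 38 mm high. Origin at the centre of its underside.
- beaker: Bystander: glass beaker, 70 mm across, 90 mm high. Origin at the centre of its underside.
- paddle: Bystander: white stirrer paddle, a 12 mm rod about 200 mm long with a 62 mm cross blade at its +x end, lying on the bench. Origin on the bench at about mid-length.
- reagent: Bystander: amber reagent bottle with a blue cap, 72 mm across, 150 mm high. Origin at the centre of its underside.
- jar: Bystander: white jar, 68 mm across, 85 mm high. Origin at the centre of its underside.
- measuring_cylinder: Bystander: glass measuring cylinder, 198 mm high on a 64 mm foot. Origin at the centre of its underside.

How it is judged:
At the end, for the whole second after the job is handed in: Bottle, dish and scoop stand or lie level (tilt below 0.08 rad) on the tray's floor, at rest, released: bottle within 10 mm of the centre of its double circle, dish within 12 mm of the centre of its circle, scoop's middle and front lip each within 11 mm of their drawn places (horizontal distance between bottle and mark_bottle below 0.01 m and z of bottle in the frame of mark_bottle between -0.004 and 0.006 m and angle between each of bottle, dish, scoop's own z axis and vertical below 0.08 rad and linear speed of each of bottle, dish, scoop below 0.02 m/s and horizontal distance between dish and mark_dish below 0.012 m and z of dish in the frame of mark_dish between -0.004 and 0.006 m and horizontal distance between scoop and mark_scoop below 0.011 m and z of scoop in the frame of mark_scoop between -0.004 and 0.006 m and horizontal distance between scoop_lip and mark_scoop_lip below 0.011 m); the robot touches nothing.
It fails at once if one of the bystanders (tall bottle, larger dish, beaker, paddle, reagent bottle, jar, measuring cylinder) is moved more than 30 mm (distance of any of tall_bottle, big_dish, beaker, paddle, reagent, jar, measuring_cylinder from where it was at the start of the episode above 0.03 m).
It fails at once if bottle, dish or scoop strikes or is pressed on the tray with more than 35 N (contact force between any of bottle, dish, scoop and tray above 35 N).
It fails at once if bottle, dish or scoop is dropped (falls freely by more than about 8 mm) ((contact force between bottle and anything else below 0.05 N and linear speed of bottle above 0.4 m/s) or (contact force between dish and anything else below 0.05 N and linear speed of dish above 0.4 m/s) or (contact force between scoop and anything else below 0.05 N and linear speed of scoop above 0.4 m/s)).
It also fails if it takes over 72 s, if anything falls off the work surface, if the arm or the gripper's body presses on something with over 40 N, if the wrist force passes 120 N, or if a joint passes its speed limit or range.

## Working session

There is one attempt and no reset: what is moved stays moved. The work goes in short steps, Python scripts to look and compute and a tool call to move; the robot and the scene stay as the last step left them, time stands still between calls to the robot, and variables do not carry over. Pictures are saved under pics/ and viewed, and the job is handed in when it is done.

Besides the shell and the picture viewer there is one more tool, called by a JSON object that holds its "fn" and its "kwargs". move_arm: Moves the arm, as the interface text tells. Its arguments: {"type":"object","properties":{"moves":{"type":"array"},"grip":{"type":"number"},"newtons":{"type":"number"}},"required":["moves"]}

```bash
mkdir -p pics; ls; python3 - <<'E'
from rig import robot
import cv2
s=robot.get_state();print(s)
for n in("scene","top"):
    im=robot.capture(n);cv2.imwrite(f"pics/{n}0.png",im[:,:,::-1])
    m=robot.camera_model(n);print(n,m)
E
```

```text
pics
{'t': 0.0, 'q': array([-1.32253495e+00,  3.07551330e-01,  1.50767391e+00, -1.23237380e-05,
        1.32844122e+00, -7.34766915e-02]), 'qd': array([ 1.71812397e-03, -5.53839956e-05, -1.15707474e-05, -8.74907549e-05,
        2.68987455e-04,  6.25620071e-04]), 'tau': array([ 9.96360950e-05, -4.57553029e+01, -2.51915628e+01, -2.01784582e-05,
        1.33547833e-02,  4.94475501e-06]), 'ee_pos': array([ 0.18163318, -0.54480502,  0.23039329]), 'eef_rot': array([ 9.87087689e-01,  1.60177461e-01, -9.64596843e-05, -1.03242589e-03]), 'wrist_force': array([-0.13964851, -0.95805058, -0.43121737]), 'torque': array([-0.02841831,  0.02105721,  0.01684406]), 'gripper_width': 0.08510050512050547}
scene {'camera_matrix': array([[446.77208459,   0.        , 279.92400382],
       [  0.        , 446.77208459, 205.78365256],
       [  0.        ,   0.        ,   1.        ]]), 'cam_to_world': array([[-0.06447647, -0.70496027,  0.70630999,  1.48369849],
       [ 0.99770456, -0.06021833,  0.03097357,  0.04608835],
       [ 0.02069767,  0.70668576,  0.70722474,  0.99829883],
       [ 0.        ,  0.        ,  0.        ,  1.        ]])}
top {'camera_matrix': array([[407.81436508,   0.        , 287.32332263],
       [  0.        , 407.81436508, 218.21362401],
       [  0.        ,   0.        ,   1.        ]]), 'cam_to_world': array([[ 0.0219032 ,  0.99851737, -0.04983283,  0.49432528],
       [-0.99973447,  0.02223228,  0.00605894, -0.00146887],
       [ 0.00715786,  0.04968689,  0.99873919,  1.18149287],
       [ 0.        ,  0.        ,  0.        ,  1.        ]])}
```

View pics/scene0.png

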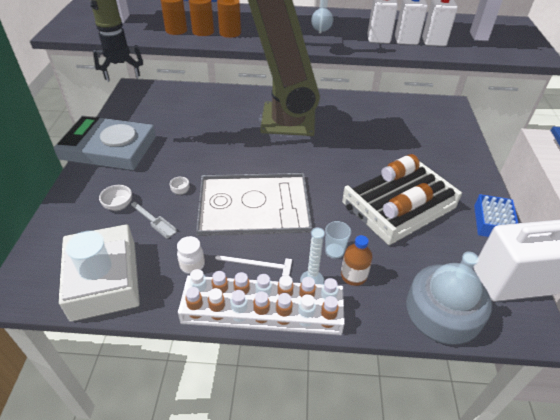

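View pics/top0.png

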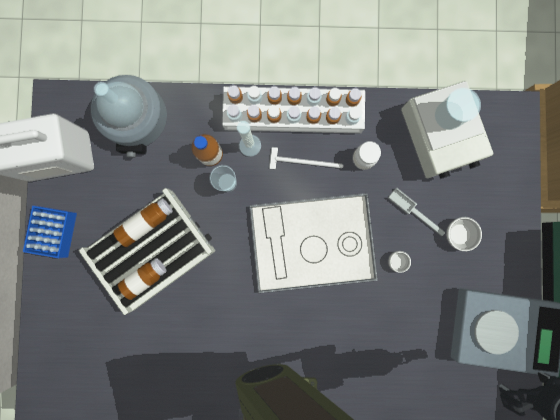

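```bash
python3 - <<'E'
import cv2
im=cv2.imread("pics/top0.png")
def c(n,x,y,w,h,k): cv2.imwrite(f"pics/{n}.png",cv2.resize(im[y:y+h,x:x+w],None,fx=k,fy=k,interpolation=cv2.INTER_CUBIC))
c("c_mix",70,180,150,140,5)
c("c_tray",240,190,145,110,5)
c("c_dish",375,180,115,100,6)
E
```

```text
(no output)
```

View pics/c_mix.png

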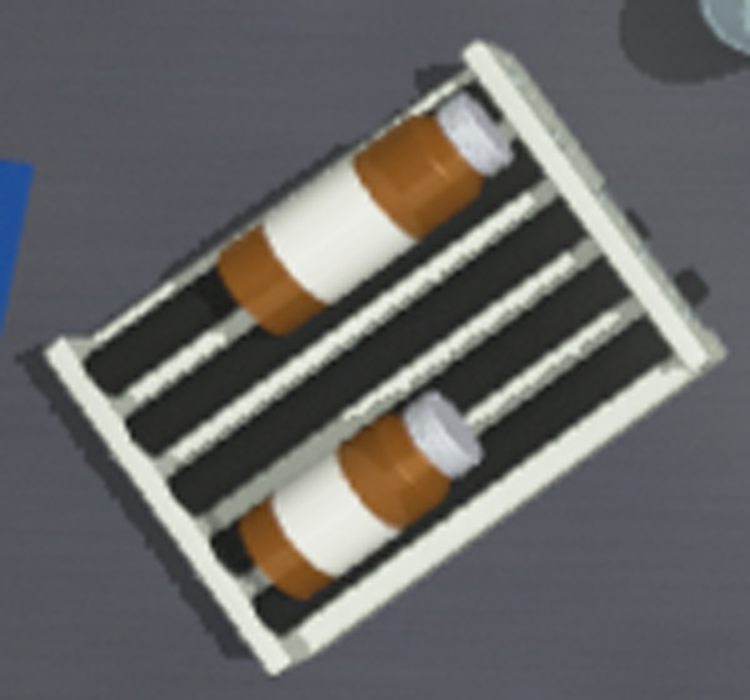

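View pics/c_tray.png

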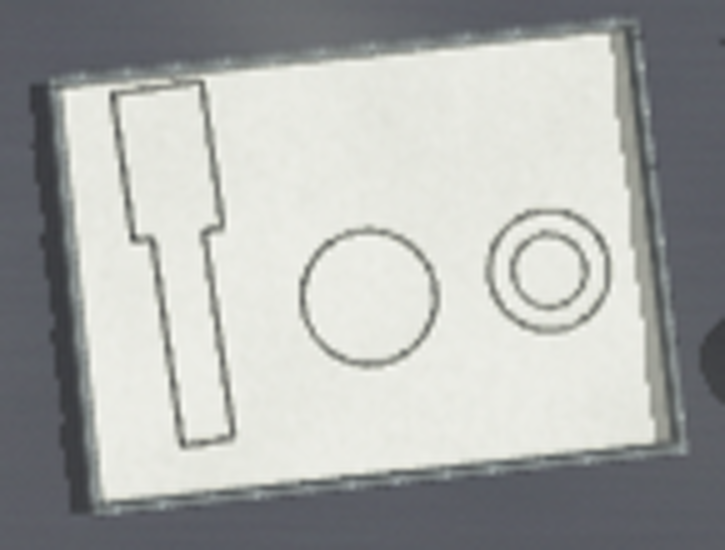

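View pics/c_dish.png

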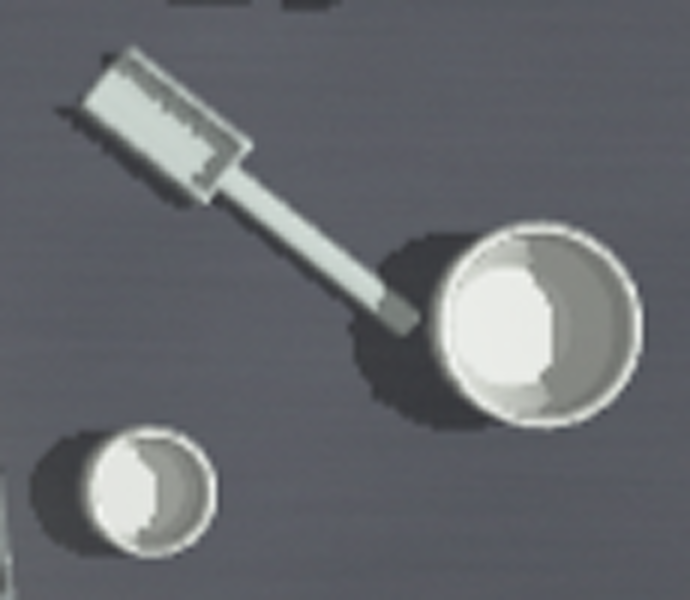

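```bash
cat > h.py <<'E'
import numpy as np
from rig import robot
CM={n:robot.camera_model(n) for n in("top","scene")}
def p2w(n,u,v,z):
    K=CM[n]["camera_matrix"];T=CM[n]["cam_to_world"]
    d=np.array([(u-K[0,2])/K[0,0],-(v-K[1,2])/K[1,1],-1.0])
    d=T[:3,:3]@d;o=T[:3,3]
    return o+d*(z-o[2])/d[2]
def w2p(n,P):
    K=CM[n]["camera_matrix"];T=CM[n]["cam_to_world"]
    c=(np.atleast_2d(P)-T[:3,3])@T[:3,:3]
    return np.c_[K[0,0]*c[:,0]/-c[:,2]+K[0,2],K[1,1]*-c[:,1]/-c[:,2]+K[1,2]]
E
python3 - <<'E'
from h import *
def C(x0,y0,k,u,v,z): return p2w("top",x0+(u+.5)/k-.5,y0+(v+.5)/k-.5,z)
np.set_printoptions(precision=4,suppress=True)
D=lambda u,v,z:C(375,180,6,u,v,z)
T=lambda u,v,z=.005:C(240,190,5,u,v,z)
M=lambda u,v,z:C(70,180,5,u,v,z)
print("dish",D(151,490,.03),"diam",np.linalg.norm(D(85,490,.03)-D(217,490,.03)))
print("big",D(540,324,.038))
a,b=D(133,48,.016),D(85,103,.016);c,d=D(252,148,.016),D(206,203,.016);t=D(402,324,.01)
print("lip",(a+b)/2,np.linalg.norm(a-b),"back",(c+d)/2,np.linalg.norm(c-d),"tail",t, "len",np.linalg.norm((a+b)/2-t))
print("double",T(549,270),"single",T(369,297))
a,b=T(111,92),T(203,80);c,d=T(181,447),T(235,437)
l,t=(a+b)/2,(c+d)/2
print("outl",(l+t)/2,np.linalg.norm(l-t),np.arctan2(*(l-t)[1::-1]),np.linalg.norm(a-b))
# tray walls corners top z=.02
w=[T(50,80,.02),T(638,20,.02),T(687,450,.02),T(92,512,.02)]
print(w, sum(w)/4,[np.linalg.norm(w[i]-w[i-1]) for i in range(4)])
# mixer cheek top outer corners z=.074
m=[M(478,42,.074),M(722,352,.074),M(275,672,.074),M(48,345,.074)]
print("mix",m,sum(m)/4,[np.linalg.norm(m[i]-m[i-1]) for i in range(4)])
E
```

```text
dish [ 0.4374 -0.3279  0.03  ] diam 0.0621176834835748
big [ 0.5192 -0.5075  0.038 ]
lip [ 0.6342 -0.31    0.016 ] 0.03534658320611479 back [ 0.5875 -0.368   0.016 ] 0.034659523193514355 tail [ 0.5184 -0.4535  0.01  ] len 0.1844969194002789
double [ 0.4838 -0.1891  0.005 ] single [ 0.466  -0.0856  0.005 ]
outl [0.483  0.0222 0.005 ] 0.20680797261922906 0.16572638672092213 0.05363691603460206
[array([0.5859, 0.0999, 0.02  ]), array([ 0.6279, -0.2357,  0.02  ]), array([ 0.3837, -0.2665,  0.02  ]), array([0.3418, 0.0697, 0.02  ])] [ 0.4848 -0.0831  0.02  ] [np.float64(0.24598437355936606), np.float64(0.33825016859924595), np.float64(0.2461379964573659), np.float64(0.33883603787605565)]
mix [array([0.6245, 0.3261, 0.074 ]), array([0.4591, 0.1882, 0.074 ]), array([0.2829, 0.4222, 0.074 ]), array([0.455 , 0.5517, 0.074 ])] [0.4554 0.3721 0.074 ] [np.float64(0.28217184719003985), np.float64(0.21537452799043336), np.float64(0.29289626676838215), np.float64(0.215335806394045)]
```

```bash
cat > ov.py <<'E'
from h import *
import cv2,sys
def circ(c,r,ax,n=40):
    ax=np.array(ax,float)/np.linalg.norm(ax)
    u=np.cross(ax,[0,0,1.] if abs(ax[2])<.9 else [1.,0,0]);u/=np.linalg.norm(u);v=np.cross(ax,u)
    t=np.linspace(0,2*np.pi,n)
    return np.array(c)+r*(np.cos(t)[:,None]*u+np.sin(t)[:,None]*v)
def draw(im,n,polys,x0,y0,w,h,k,out):
    c=cv2.resize(im[y0:y0+h,x0:x0+w],None,fx=k,fy=k,interpolation=cv2.INTER_CUBIC)
    for P,col in polys:
        q=((w2p(n,P)+.5-[x0,y0])*k-.5)
        cv2.polylines(c,[np.round(q*8).astype(np.int32)],False,col,1,cv2.LINE_AA,3)
    cv2.imwrite(out,c)
def bottle(base,ax):
    ax=np.array(ax,float);base=np.array(base,float)
    L=[(circ(base+ax*s,r,ax),(0,255,0)) for s,r in((0,.028),(.088,.028),(.1,.0225),(.116,.0225))]
    return L
def loc(o,yaw,pts):
    c,s=np.cos(yaw),np.sin(yaw);p=np.array(pts,float)
    return np.c_[o[0]+c*p[:,0]-s*p[:,1],o[1]+s*p[:,0]+c*p[:,1],o[2]+p[:,2]]
E
cat > o1.py <<'E'
from ov import *
mc=(.4554,.3705,0);yaw=np.radians(127.3);bx=float(sys.argv[1]) if len(sys.argv)>1 else .115
if len(sys.argv)>2: mc=(float(sys.argv[2]),float(sys.argv[3]),0);yaw=np.radians(float(sys.argv[4]))
P=[(loc(mc,yaw,[(-.145,-.108,.074),(-.145,.108,.074),(.145,.108,.074),(.145,-.108,.074),(-.145,-.108,.074)]),(0,0,255))]
for y in(-.08,-.04,0,.04,.08): P.append((loc(mc,yaw,[(-.13,y,.076),(.13,y,.076)]),(255,0,255)))
b=loc(mc,yaw,[(bx,.06,.099),(bx-.116,.06,.099)]);ax=(b[1]-b[0])/.116
P+=bottle(b[0],ax)
print("base",b[0],"cap",b[1],"ax",ax)
draw(cv2.imread("pics/top0.png"),"top",P,70,180,150,140,5,"pics/o_mix.png")
draw(cv2.imread("pics/scene0.png"),"scene",P,335,145,135,100,5,"pics/o_mix2.png")
E
python3 o1.py
cat > o2.py <<'E'
from ov import *
l=np.array([.6342,-.310]);bk=np.array([.5184,-.4535]);d=(l-bk)/np.linalg.norm(l-bk)
so=l-.095*d;yaw=np.arctan2(d[1],d[0])
print(so,yaw)
o=(so[0],so[1],0)
P=[(loc(o,yaw,[(.021,-.018,.016),(.095,-.018,.016),(.095,.018,.016),(.021,.018,.016),(.021,-.018,.016)]),(0,0,255)),
(loc(o,yaw,[(.021,-.007,.01),(-.095,-.007,.01),(-.095,.007,.01),(.021,.007,.01)]),(0,0,255)),
(circ((.4374,-.3279,.03),.03,(0,0,1)),(0,255,0)),(circ((.4374,-.3279,.01),.03,(0,0,1)),(0,255,0)),
(circ((.5192,-.5075,.038),.048,(0,0,1)),(0,255,0))]
draw(cv2.imread("pics/top0.png"),"top",P,375,180,115,100,6,"pics/o_d.png")
draw(cv2.imread("pics/scene0.png"),"scene",P,90,165,115,80,6,"pics/o_d2.png")
P=[]
so=(.483,.0222,.005);y=.1657
P=[(loc(so,y,[(.103,-.026,0),(.103,.026,0),(.013,.026,0),(.013,.015,0),(-.103,.015,0),(-.103,-.015,0),(.013,-.015,0),(.013,-.026,0),(.103,-.026,0)]),(0,0,255)),
(circ((.4838,-.1891,.005),.036,(0,0,1)),(0,200,0)),(circ((.466,-.0856,.005),.04,(0,0,1)),(0,200,0))]
draw(cv2.imread("pics/top0.png"),"top",P,240,190,145,110,5,"pics/o_t.png")
draw(cv2.imread("pics/scene0.png"),"scene",P,190,165,130,70,6,"pics/o_t2.png")
E
python3 o2.py
```

```text
base [0.33798293 0.42562015 0.099     ] cap [0.40827758 0.33334522 0.099     ] ax [ 0.6059884  -0.79547348  0.        ]
[ 0.57454036 -0.38393056] 0.8918206339052627
```

View pics/o_mix.png

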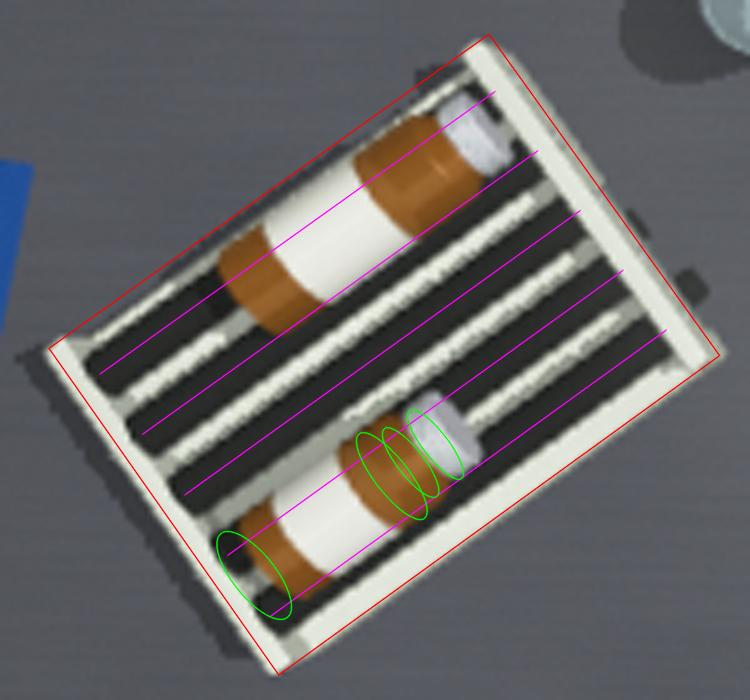

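View pics/o_mix2.png

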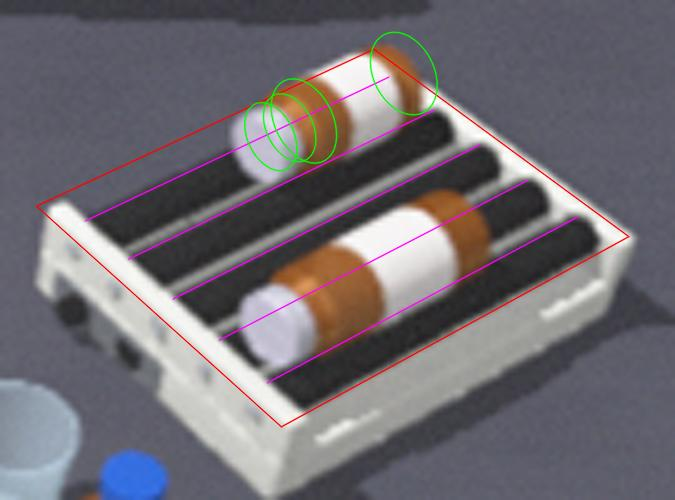

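View pics/o_d.png

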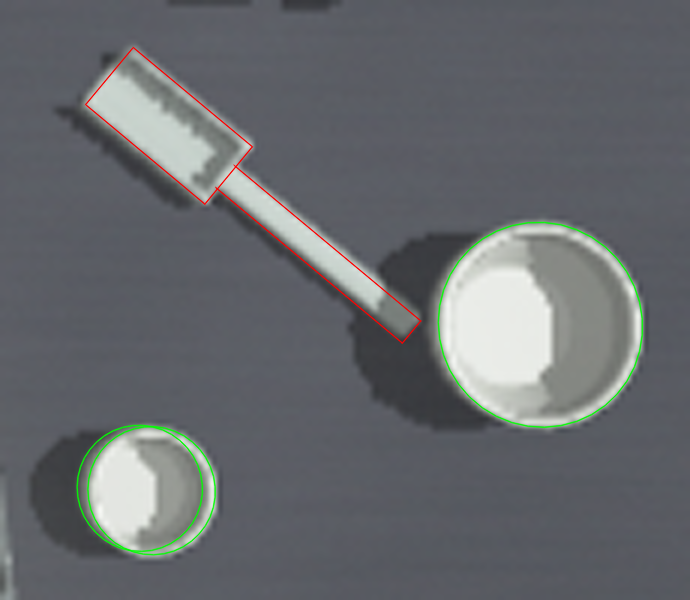

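View pics/o_d2.png

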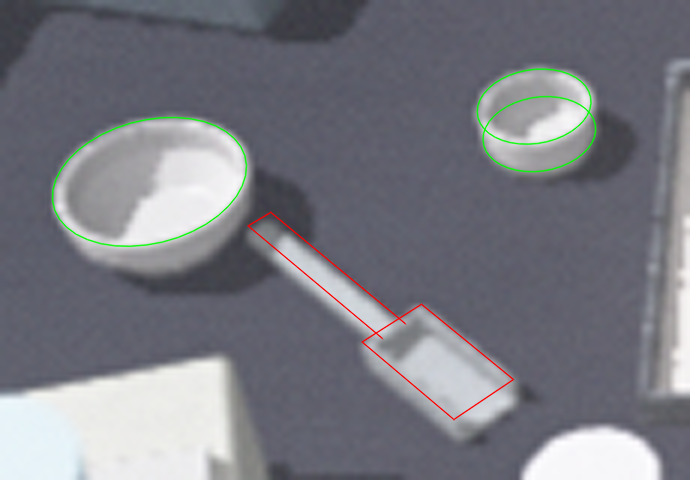

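View pics/o_t2.png

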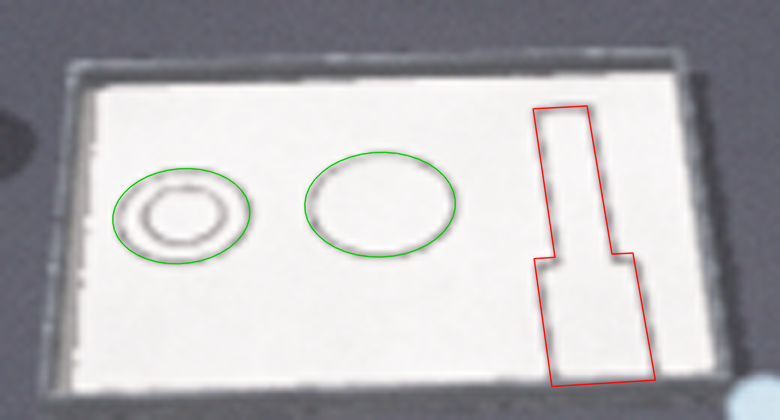

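View pics/o_t.png

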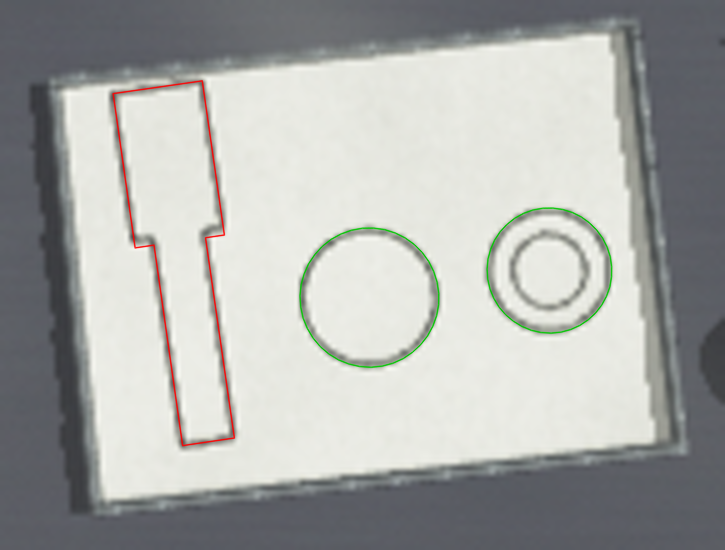

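```bash
python3 o1.py .098 .4554 .372 128
```

```text
base [0.34778453 0.41228537 0.099     ] cap [0.41920126 0.32087612 0.099     ] ax [ 0.61566148 -0.78801075  0.        ]
```

View pics/o_mix.png

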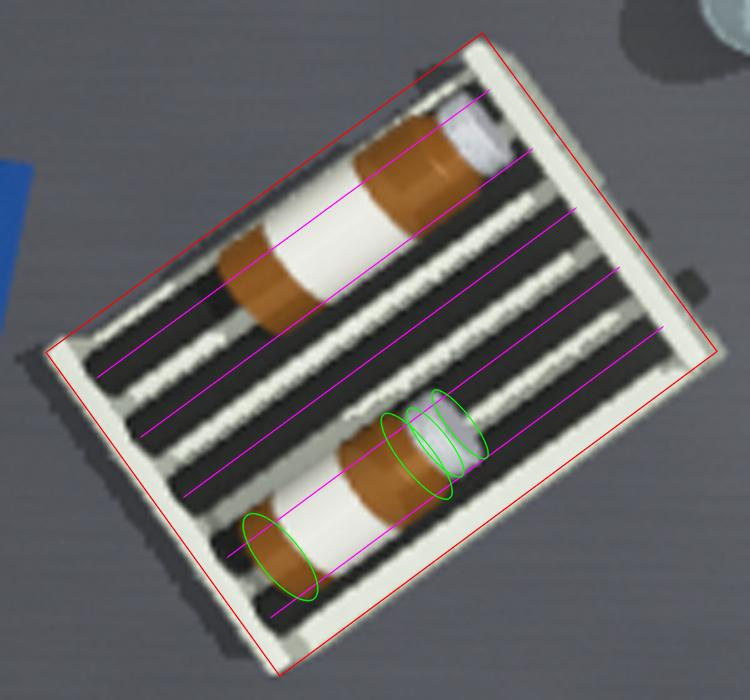

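View pics/o_mix2.png

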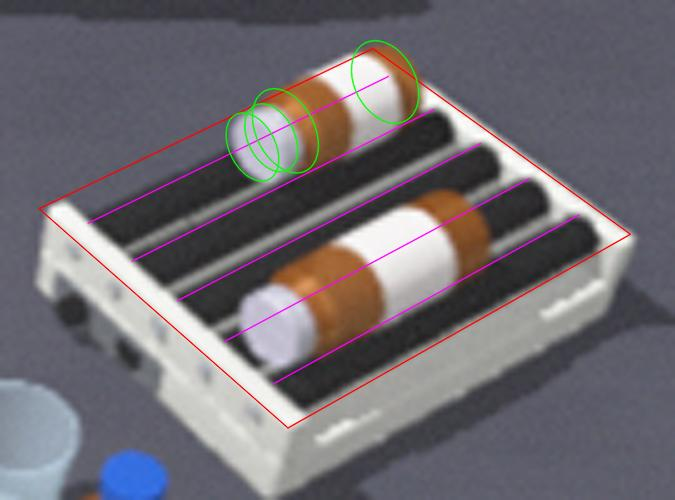

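```bash
cat > pl.py <<'E'
from h import *
def cur():
    s=robot.get_state();x,y,z,w=s["eef_rot"]
    phi=np.arctan2(2*(x*y+z*w),1-2*(y*y+z*z))
    return s["ee_pos"],phi,s
def pl(x,y,z,phi=None,n=None,turn_first=True):
    p,f,s=cur();print("at",np.round(p,4),"phi",round(f,4),"w",round(s["gripper_width"],4),"t",round(s["t"],2),"F",np.round(s["wrist_force"],1),"q6",round(s["q"][5],2))
    if phi is None: phi=f
    print("twist total",round(f-phi,3))
    d=np.array([x,y,z])-p
    g=phi if turn_first else f
    print("shift cm after twist: x %.2f y %.2f z %.2f"%(100*(d[0]*np.cos(g)+d[1]*np.sin(g)),100*(d[0]*np.sin(g)-d[1]*np.cos(g)),-100*d[2]))
E
python3 -c "
from pl import *
pl(.4374,-.3279,.12,.82)"
```

```text
at [ 0.1817 -0.5449  0.2305] phi 0.3218 w 0.0853 t 0.1 F [-0.6 -0.1 -0.3] q6 -0.07
twist total -0.498
shift cm after twist: x 33.31 y 3.90 z 11.05
```

{"fn": "move_arm", "kwargs": {"moves": [{"twist": -0.1},{"twist": -0.1},{"twist": -0.1},{"twist": -0.1},{"twist": -0.1},{"x": 2,"y": 0.2},{"x": 3.6,"y": 0.4},{"x": 3.6,"y": 0.4},{"x": 3.6,"y": 0.4},{"x": 3.6,"y": 0.4},{"x": 3.6,"y": 0.4},{"x": 3.6,"y": 0.4}], "grip": 1}}

```text
invalid input
```

{"fn": "move_arm", "kwargs": {"moves": [{"x": 3.6,"y": 0.4,"z": 1},{"x": 3.6,"y": 0.5,"z": 2},{"x": 1.9,"y": 0.4,"z": 3},{"z": 3},{"z": 2},{}]}}

```text
invalid input
```

```bash
python3 -c "
from pl import *
import cv2
pl(.4374,-.3279,.004)
im=robot.capture('top');cv2.imwrite('pics/a1.png',cv2.resize(im[180:300,330:490,::-1],None,fx=4,fy=4))"
```

```text
at [ 0.1817 -0.5449  0.2305] phi 0.3218 w 0.0853 t 0.1 F [-0.6 -0.1 -0.3] q6 -0.07
twist total 0.0
shift cm after twist: x 31.12 y -12.49 z 22.65
```

View pics/a1.png

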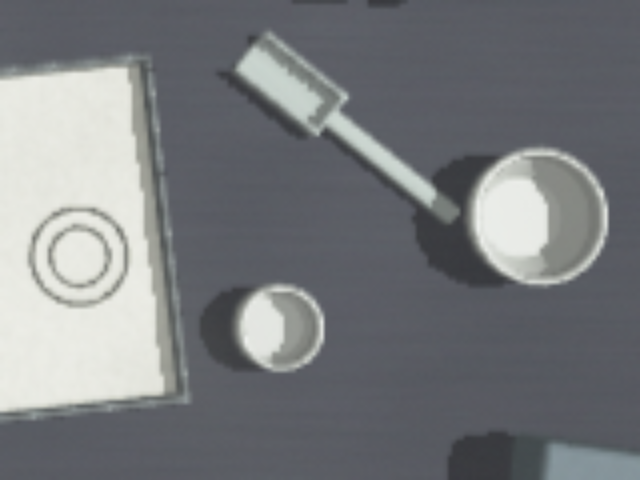

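The picture shows the scene unchanged, because both move calls were refused. Rows apparently need all four numbers, so I'm sending full rows.

{"fn": "move_arm", "kwargs": {"moves": [{"x": 0,"y": 0,"z": 0,"twist": -0.1},{"x": 0,"y": 0,"z": 0,"twist": -0.1},{"x": 0,"y": 0,"z": 0,"twist": -0.1},{"x": 0,"y": 0,"z": 0,"twist": -0.1},{"x": 0,"y": 0,"z": 0,"twist": -0.1},{"x": 2,"y": 0.2,"z": 0,"twist": 0},{"x": 3.6,"y": 0.4,"z": 0,"twist": 0},{"x": 3.6,"y": 0.4,"z": 0,"twist": 0},{"x": 3.6,"y": 0.4,"z": 0,"twist": 0},{"x": 3.6,"y": 0.4,"z": 0,"twist": 0},{"x": 3.6,"y": 0.4,"z": 0,"twist": 0},{"x": 3.6,"y": 0.4,"z": 0,"twist": 0}], "grip": 1, "newtons": 25}}

```text
t: 1.15
ee_pos: [0.3624, -0.3889, 0.2311]
eef_rot: [0.917, 0.399, -0.0, -0.0]
wrist_force: [-0.0, -0.3, 1.3]
gripper_width: 0.0851
```

{"fn": "move_arm", "kwargs": {"moves": [{"x": 3.6,"y": 0.4,"z": 1,"twist": 0},{"x": 3.6,"y": 0.5,"z": 2,"twist": 0},{"x": 1.9,"y": 0.4,"z": 3,"twist": 0},{"x": 0,"y": 0,"z": 3,"twist": 0},{"x": 0,"y": 0,"z": 2,"twist": 0},{"x": 0,"y": 0,"z": 0,"twist": 0}]}}

```text
t: 1.65
ee_pos: [0.4306, -0.3294, 0.1168]
eef_rot: [0.916, 0.4, -0.002, -0.004]
wrist_force: [0.3, -0.3, -0.4]
gripper_width: 0.0853
```

```bash
python3 -c "
from pl import *
import cv2
pl(.4374,-.3279,.004)
im=robot.capture('scene');cv2.imwrite('pics/a2.png',cv2.resize(im[130:260,80:240,::-1],None,fx=4,fy=4))"
```

```text
at [ 0.4306 -0.3294  0.1168] phi 0.8233 w 0.0853 t 1.65 F [ 0.3 -0.3 -0.4] q6 0.02
twist total 0.0
shift cm after twist: x 0.57 y 0.40 z 11.28
```

View pics/a2.png

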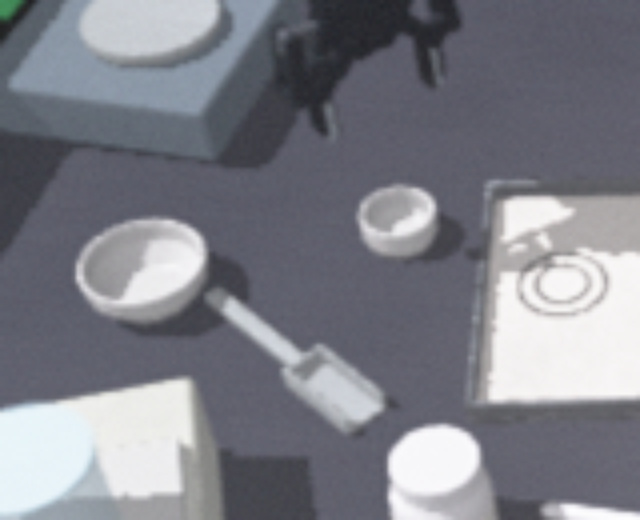

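The gripper hangs behind and above the dish, with its tips near crop (330,135) and (437,85) and the dish at (400,215). The geometry fits, so I'm going down.

{"fn": "move_arm", "kwargs": {"moves": [{"x": 0.57,"y": 0.4,"z": 2,"twist": 0},{"x": 0,"y": 0,"z": 3,"twist": 0},{"x": 0,"y": 0,"z": 3,"twist": 0},{"x": 0,"y": 0,"z": 2,"twist": 0},{"x": 0,"y": 0,"z": 1.2,"twist": 0},{"x": 0,"y": 0,"z": 0,"twist": 0},{"x": 0,"y": 0,"z": 0,"twist": 0}]}}

```text
t: 2.28
ee_pos: [0.4404, -0.3321, 0.0101]
eef_rot: [0.917, 0.399, 0.0, 0.0]
wrist_force: [0.6, -0.2, -0.1]
gripper_width: 0.0853
```

```bash
python3 -c "
from pl import *
pl(.4374,-.3279,.004)"
```

```text
at [ 0.4404 -0.3321  0.0101] phi 0.821 w 0.0853 t 2.28 F [ 0.6 -0.2 -0.1] q6 0.03
twist total 0.0
shift cm after twist: x 0.10 y -0.50 z 0.61
```

{"fn": "move_arm", "kwargs": {"moves": [{"x": 0.1,"y": -0.5,"z": 0.5,"twist": 0},{"x": 0,"y": 0,"z": 0,"twist": 0}]}}

```text
t: 2.45
ee_pos: [0.4368, -0.3269, 0.0053]
eef_rot: [0.917, 0.399, 0.0, 0.0]
wrist_force: [-0.7, 0.7, 0.3]
gripper_width: 0.0854
```

{"fn": "move_arm", "kwargs": {"moves": [{"x": 0,"y": 0,"z": 0,"twist": 0},{"x": 0,"y": 0,"z": 0,"twist": 0},{"x": 0,"y": 0,"z": 0,"twist": 0},{"x": 0,"y": 0,"z": 0,"twist": 0},{"x": 0,"y": 0,"z": 0,"twist": 0},{"x": 0,"y": 0,"z": 0,"twist": 0}], "grip": 0, "newtons": 25}}

```text
t: 2.95
ee_pos: [0.4375, -0.3275, 0.0056]
eef_rot: [0.917, 0.4, 0.0, 0.001]
wrist_force: [-0.2, 1.4, 5.5]
gripper_width: 0.0598
```

```bash
python3 -c "
from pl import *
pl(.466,-.0856,.03)"
```

```text
at [ 0.4375 -0.3275  0.0056] phi 0.8221 w 0.0598 t 2.95 F [-0.2  1.4  5.5] q6 0.03
twist total 0.0
shift cm after twist: x 19.66 y -14.37 z -2.44
```

{"fn": "move_arm", "kwargs": {"moves": [{"x": 0,"y": 0,"z": -1,"twist": 0},{"x": 0,"y": 0,"z": -2,"twist": 0},{"x": 0,"y": 0,"z": -2,"twist": 0},{"x": 1,"y": -0.7,"z": -1,"twist": 0},{"x": 2.4,"y": -1.8,"z": 0,"twist": 0},{"x": 2.7,"y": -2,"z": 0,"twist": 0},{"x": 2.7,"y": -2,"z": 0,"twist": 0},{"x": 2.7,"y": -2,"z": 0,"twist": 0},{"x": 2.7,"y": -2,"z": 0,"twist": 0},{"x": 2.7,"y": -2,"z": 0,"twist": 0},{"x": 2,"y": -1.4,"z": 0,"twist": 0},{"x": 0.7,"y": -0.4,"z": 0,"twist": 0}]}}

```text
t: 3.95
ee_pos: [0.4644, -0.082, 0.0646]
eef_rot: [0.916, 0.401, -0.0, -0.001]
wrist_force: [0.0, -0.0, -1.1]
gripper_width: 0.06
```

{"fn": "move_arm", "kwargs": {"moves": [{"x": 0,"y": 0,"z": 1.5,"twist": 0},{"x": 0,"y": 0,"z": 1.5,"twist": 0},{"x": 0,"y": 0,"z": 0,"twist": 0},{"x": 0,"y": 0,"z": 0,"twist": 0}]}}

```text
t: 4.28
ee_pos: [0.4647, -0.0857, 0.034]
eef_rot: [0.917, 0.4, -0.001, -0.001]
wrist_force: [0.7, -1.0, -0.8]
gripper_width: 0.0599
```

```bash
python3 -c "
from pl import *
import cv2
pl(.466,-.0856,.0106)
im=robot.capture('scene');cv2.imwrite('pics/a3.png',cv2.resize(im[130:260,150:330,::-1],None,fx=4,fy=4))"
```

```text
at [ 0.4647 -0.0857  0.034 ] phi 0.822 w 0.0599 t 4.28 F [ 0.7 -1.  -0.8] q6 0.48
twist total 0.0
shift cm after twist: x 0.10 y 0.08 z 2.34
```

View pics/a3.png

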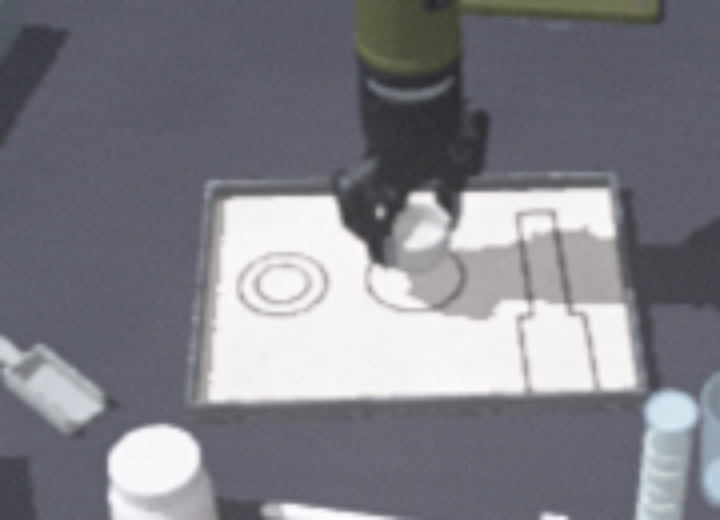

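The dish is held, at crop (420,235), just above its circle at (415,280). I'm lowering it gently.

{"fn": "move_arm", "kwargs": {"moves": [{"x": 0.1,"y": 0.08,"z": 1,"twist": 0},{"x": 0,"y": 0,"z": 0.7,"twist": 0},{"x": 0,"y": 0,"z": 0.3,"twist": 0},{"x": 0,"y": 0,"z": 0.1,"twist": 0},{"x": 0,"y": 0,"z": 0.1,"twist": 0},{"x": 0,"y": 0,"z": 0,"twist": 0},{"x": 0,"y": 0,"z": 0,"twist": 0}]}}

```text
t: 4.92
ee_pos: [0.467, -0.086, 0.0125]
eef_rot: [0.917, 0.399, 0.0, 0.0]
wrist_force: [-0.3, -0.4, -2.1]
gripper_width: 0.0597
```

{"fn": "move_arm", "kwargs": {"moves": [{"x": -0.1,"y": 0,"z": 0.1,"twist": 0},{"x": 0,"y": 0,"z": 0,"twist": 0},{"x": 0,"y": 0,"z": 0.07,"twist": 0},{"x": 0,"y": 0,"z": 0,"twist": 0}]}}

```text
t: 5.25
ee_pos: [0.4663, -0.0867, 0.0107]
eef_rot: [0.917, 0.399, 0.0, 0.0]
wrist_force: [0.1, 0.2, -0.1]
gripper_width: 0.06
```

{"fn": "move_arm", "kwargs": {"moves": [{"x": 0,"y": 0,"z": 0,"twist": 0},{"x": 0,"y": 0,"z": 0,"twist": 0},{"x": 0,"y": 0,"z": 0,"twist": 0},{"x": 0,"y": 0,"z": 0,"twist": 0},{"x": 0,"y": 0,"z": -1,"twist": 0},{"x": 0,"y": 0,"z": -2,"twist": 0},{"x": 0,"y": 0,"z": -3,"twist": 0},{"x": 0,"y": 0,"z": -3,"twist": 0},{"x": 0,"y": 0,"z": 0,"twist": 0}], "grip": 1}}

```text
t: 6.0
ee_pos: [0.4699, -0.0876, 0.1053]
eef_rot: [0.917, 0.399, 0.004, 0.003]
wrist_force: [1.2, 0.4, -0.1]
gripper_width: 0.0857
```

```bash
python3 -c "
from pl import *
pl(.5732,-.3855,.1,.892)"
```

```text
at [ 0.4699 -0.0876  0.1053] phi 0.8219 w 0.0857 t 6.0 F [ 1.2  0.4 -0.1] q6 0.48
twist total -0.07
shift cm after twist: x -16.70 y 26.75 z 0.53
```

{"fn": "move_arm", "kwargs": {"moves": [{"x": 0,"y": 0,"z": 0,"twist": -0.07},{"x": -0.9,"y": 1.5,"z": 0,"twist": 0},{"x": -1.8,"y": 3,"z": 0,"twist": 0},{"x": -2,"y": 3.2,"z": 0,"twist": 0},{"x": -2,"y": 3.2,"z": 0,"twist": 0},{"x": -2,"y": 3.2,"z": 0,"twist": 0},{"x": -2,"y": 3.2,"z": 0,"twist": 0},{"x": -2,"y": 3.2,"z": 0,"twist": 0},{"x": -2,"y": 3.2,"z": 0,"twist": 0},{"x": -1.4,"y": 2.3,"z": 0,"twist": 0},{"x": -0.5,"y": 0.8,"z": 0,"twist": 0},{"x": 0,"y": 0,"z": 0,"twist": 0}]}}

```text
t: 7.0
ee_pos: [0.5709, -0.3867, 0.0995]
eef_rot: [0.903, 0.43, 0.0, 0.0]
wrist_force: [0.0, 0.6, 0.0]
gripper_width: 0.0851
```

{"fn": "move_arm", "kwargs": {"moves": [{"x": 0,"y": 0,"z": 0,"twist": 0},{"x": 0,"y": 0,"z": 0,"twist": 0},{"x": 0,"y": 0,"z": 0,"twist": 0}], "grip": 0.6}}

```text
t: 7.25
ee_pos: [0.5697, -0.3819, 0.1004]
eef_rot: [0.902, 0.432, -0.0, -0.001]
wrist_force: [0.4, -0.7, 0.5]
gripper_width: 0.0523
```

```bash
python3 -c "
from pl import *
import cv2
pl(.5732,-.3855,.004,.892)
im=robot.capture('top')[:,:,::-1];cv2.imwrite('pics/a4.png',cv2.resize(im[150:300,240:440],None,fx=4,fy=4))"
```

```text
at [ 0.5697 -0.3819  0.1004] phi 0.8931 w 0.0523 t 7.25 F [ 0.4 -0.7  0.5] q6 0.03
twist total 0.001
shift cm after twist: x -0.06 y 0.50 z 9.64
```

View pics/a4.png

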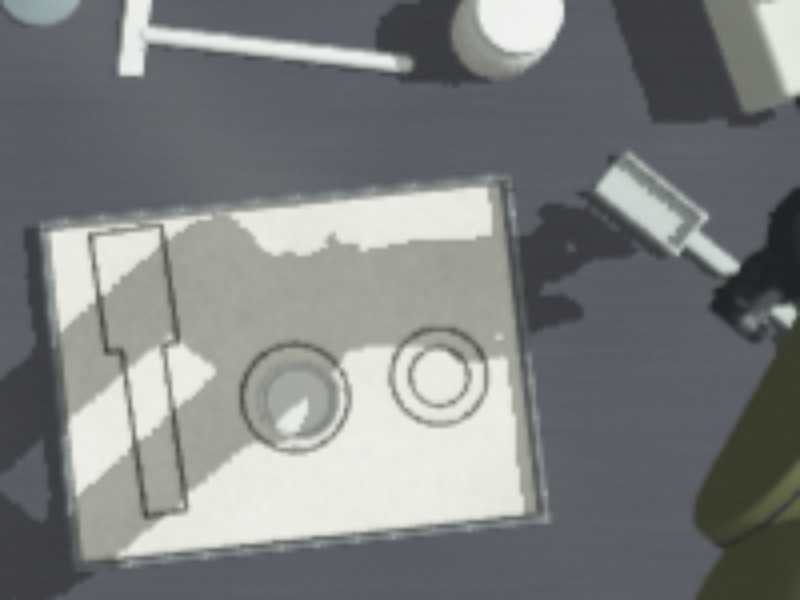

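The dish stands inside its circle, with its rim centre at about crop (300,398) and the circle centre at (295,398). I'm descending on the scoop.

{"fn": "move_arm", "kwargs": {"moves": [{"x": 0,"y": 0.5,"z": 2,"twist": 0},{"x": 0,"y": 0,"z": 3,"twist": 0},{"x": 0,"y": 0,"z": 2,"twist": 0},{"x": 0,"y": 0,"z": 1,"twist": 0},{"x": 0,"y": 0,"z": 0,"twist": 0},{"x": 0,"y": 0,"z": 0,"twist": 0},{"x": 0,"y": 0,"z": 0,"twist": 0}]}}

```text
t: 7.88
ee_pos: [0.5754, -0.3875, 0.0221]
eef_rot: [0.902, 0.431, 0.001, 0.001]
wrist_force: [-0.2, 0.5, 0.1]
gripper_width: 0.0513
```

```bash
python3 -c "
from pl import *
import cv2
pl(.5732,-.3855,.003,.892)
im=robot.capture('scene')[:,:,::-1];cv2.imwrite('pics/a5.png',cv2.resize(im[130:260,90:240],None,fx=5,fy=5))"
```

```text
at [ 0.5754 -0.3875  0.0221] phi 0.8922 w 0.0513 t 7.88 F [-0.2  0.5  0.1] q6 0.02
twist total 0.0
shift cm after twist: x 0.02 y -0.30 z 1.91
```

View pics/a5.png

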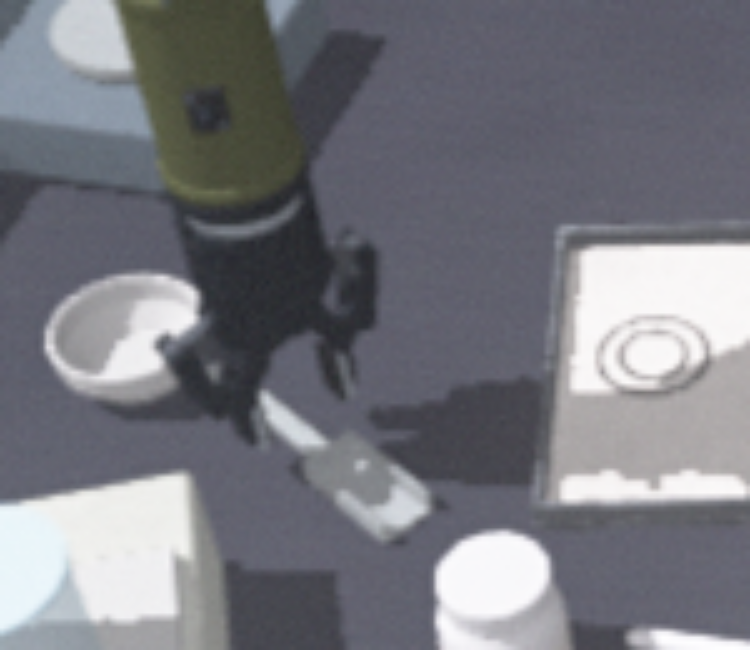

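The fingers straddle the handle at crop (258,440) and (345,395), just behind the trough.

{"fn": "move_arm", "kwargs": {"moves": [{"x": 0,"y": -0.2,"z": 1,"twist": 0},{"x": 0,"y": 0,"z": 0.7,"twist": 0},{"x": 0,"y": 0,"z": 0.1,"twist": 0},{"x": 0,"y": 0,"z": 0,"twist": 0},{"x": 0,"y": 0,"z": 0,"twist": 0}]}}

```text
t: 8.35
ee_pos: [0.5727, -0.3859, 0.0023]
eef_rot: [0.902, 0.431, -0.0, -0.0]
wrist_force: [0.0, -1.0, 0.3]
gripper_width: 0.0509
```

{"fn": "move_arm", "kwargs": {"moves": [{"x": 0,"y": 0,"z": 0,"twist": 0},{"x": 0,"y": 0,"z": 0,"twist": 0},{"x": 0,"y": 0,"z": 0,"twist": 0},{"x": 0,"y": 0,"z": 0,"twist": 0},{"x": 0,"y": 0,"z": 0,"twist": 0}], "grip": 0, "newtons": 40}}

```text
t: 8.77
ee_pos: [0.5732, -0.3863, 0.0031]
eef_rot: [0.902, 0.431, 0.0, 0.0]
wrist_force: [0.3, -0.4, 1.9]
gripper_width: 0.0127
```

```bash
python3 -c "
from pl import *
pl(.483,.0222,.05,.1657)"
```

```text
at [ 0.5732 -0.3863  0.0031] phi 0.8918 w 0.0127 t 8.77 F [ 0.3 -0.4  1.9] q6 0.02
twist total 0.726
shift cm after twist: x -2.16 y -41.78 z -4.69
```

{"fn": "move_arm", "kwargs": {"moves": [{"x": 0,"y": 0,"z": -0.5,"twist": 0},{"x": 0,"y": 0,"z": -1.5,"twist": 0},{"x": 0,"y": 0,"z": -2.5,"twist": 0},{"x": 0,"y": 0,"z": -2.5,"twist": 0},{"x": 0,"y": 0,"z": -2.5,"twist": 0},{"x": 0,"y": 0,"z": -2,"twist": 0.06},{"x": 0,"y": 0,"z": -1,"twist": 0.11},{"x": 0,"y": 0,"z": 0,"twist": 0.12},{"x": 0,"y": 0,"z": 0,"twist": 0.12},{"x": 0,"y": 0,"z": 0,"twist": 0.12},{"x": 0,"y": 0,"z": 0,"twist": 0.12},{"x": 0,"y": 0,"z": 0,"twist": 0.076}]}}

```text
t: 9.77
ee_pos: [0.5725, -0.3857, 0.1276]
eef_rot: [0.997, 0.08, -0.0, -0.0]
wrist_force: [-0.1, 0.3, -0.7]
gripper_width: 0.0124
```

```bash
python3 -c "
from pl import *
import cv2
pl(.481,.0219,.05,.1657)
im=robot.capture('scene')[:,:,::-1];cv2.imwrite('pics/a6.png',cv2.resize(im[100:260,90:250],None,fx=3.6,fy=3.6))"
```

```text
at [ 0.5725 -0.3857  0.1276] phi 0.1602 w 0.0124 t 9.77 F [-0.1  0.3 -0.7] q6 0.76
twist total -0.005
shift cm after twist: x -2.30 y -41.71 z 7.76
```

View pics/a6.png

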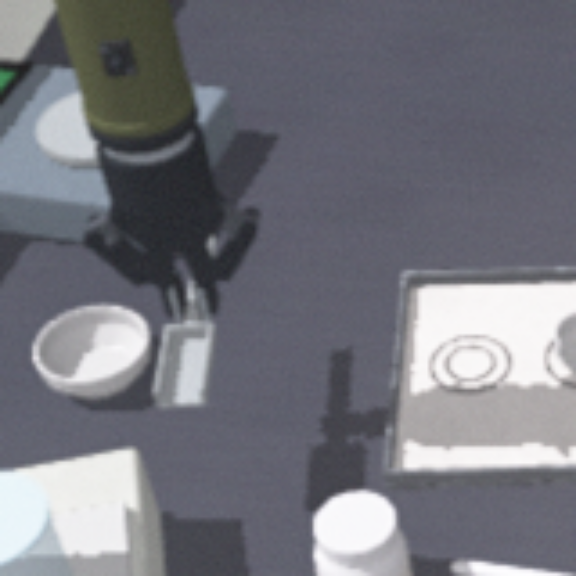

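The scoop is held level, with its lip at crop (185,405), well above the bench. I'm carrying it to the tray.

{"fn": "move_arm", "kwargs": {"moves": [{"x": -1,"y": -1,"z": 0,"twist": 0},{"x": -1,"y": -2.5,"z": 0,"twist": 0},{"x": -0.3,"y": -3.6,"z": 0,"twist": 0},{"x": 0,"y": -4,"z": 0,"twist": 0},{"x": 0,"y": -4,"z": 0,"twist": 0},{"x": 0,"y": -4,"z": 0,"twist": 0},{"x": 0,"y": -4,"z": 0,"twist": 0},{"x": 0,"y": -4,"z": 0,"twist": 0},{"x": 0,"y": -4,"z": 0,"twist": 0},{"x": 0,"y": -4,"z": 0,"twist": 0},{"x": 0,"y": -3,"z": 0,"twist": 0},{"x": 0,"y": -2,"z": 0,"twist": 0}]}}

```text
t: 10.82
ee_pos: [0.4823, 0.0086, 0.1278]
eef_rot: [0.996, 0.085, -0.0, -0.001]
wrist_force: [0.0, 0.1, -1.3]
gripper_width: 0.0124
```

{"fn": "move_arm", "kwargs": {"moves": [{"x": 0,"y": -1.2,"z": 1,"twist": 0},{"x": 0,"y": 0,"z": 3,"twist": 0},{"x": 0,"y": 0,"z": 3,"twist": 0},{"x": 0,"y": 0,"z": 1,"twist": 0},{"x": 0,"y": 0,"z": 0,"twist": 0},{"x": 0,"y": 0,"z": 0,"twist": 0},{"x": 0,"y": 0,"z": 0,"twist": 0}]}}

```text
t: 11.4
ee_pos: [0.4829, 0.0174, 0.0484]
eef_rot: [0.997, 0.083, 0.001, 0.0]
wrist_force: [0.2, -0.2, 0.7]
gripper_width: 0.0122
```

```bash
python3 -c "
from pl import *
import cv2
pl(.481,.0219,.0081,.1657)
im=robot.capture('scene')[:,:,::-1];cv2.imwrite('pics/a7.png',cv2.resize(im[120:260,190:340],None,fx=5,fy=4.2))"
```

```text
at [0.4829 0.0174 0.0484] phi 0.1664 w 0.0122 t 11.4 F [ 0.2 -0.2  0.7] q6 1.35
twist total 0.001
shift cm after twist: x -0.11 y -0.47 z 4.03
```

View pics/a7.png

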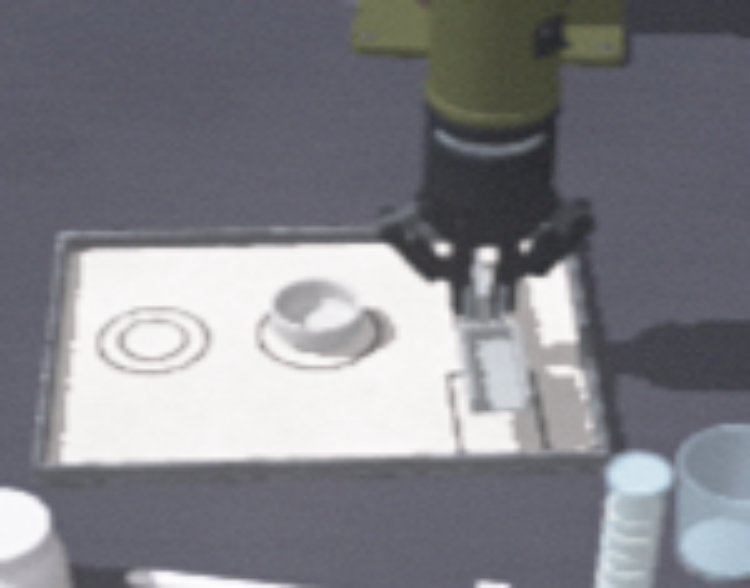

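The scoop is over its outline with its lip at crop (500,408), the right way round, and I'm lowering it.

{"fn": "move_arm", "kwargs": {"moves": [{"x": -0.1,"y": -0.4,"z": 1.5,"twist": 0},{"x": 0,"y": 0,"z": 1.2,"twist": 0},{"x": 0,"y": 0,"z": 0.6,"twist": 0},{"x": 0,"y": 0,"z": 0.2,"twist": 0},{"x": 0,"y": 0,"z": 0.1,"twist": 0},{"x": 0,"y": 0,"z": 0,"twist": 0},{"x": 0,"y": 0,"z": 0,"twist": 0}]}}

```text
t: 12.03
ee_pos: [0.481, 0.0212, 0.0122]
eef_rot: [0.997, 0.083, 0.001, 0.0]
wrist_force: [0.1, -0.3, -1.6]
gripper_width: 0.013
```

```bash
python3 -c "
from pl import *
pl(.481,.0219,.0081,.1657)"
```

```text
at [0.481  0.0212 0.0122] phi 0.1657 w 0.013 t 12.03 F [ 0.1 -0.3 -1.6] q6 1.36
twist total -0.0
shift cm after twist: x 0.01 y -0.07 z 0.41
```

{"fn": "move_arm", "kwargs": {"moves": [{"x": 0,"y": -0.05,"z": 0.15,"twist": 0},{"x": 0,"y": 0,"z": 0.1,"twist": 0},{"x": 0,"y": 0,"z": 0.08,"twist": 0},{"x": 0,"y": 0,"z": 0,"twist": 0},{"x": 0,"y": 0,"z": 0,"twist": 0}]}}

```text
t: 12.45
ee_pos: [0.4802, 0.0218, 0.0083]
eef_rot: [0.997, 0.083, -0.0, -0.0]
wrist_force: [0.2, -0.2, -1.2]
gripper_width: 0.0127
```

```bash
python3 -c "
from pl import *
pl(.481,.0219,.0081,.1657)"
```

```text
at [0.4802 0.0218 0.0083] phi 0.1658 w 0.0127 t 12.45 F [ 0.2 -0.2 -1.2] q6 1.36
twist total 0.0
shift cm after twist: x 0.08 y 0.01 z 0.02
```

{"fn": "move_arm", "kwargs": {"moves": [{"x": 0,"y": 0,"z": 0.04,"twist": 0},{"x": 0,"y": 0,"z": 0,"twist": 0}]}}

```text
t: 12.62
ee_pos: [0.4803, 0.0218, 0.008]
eef_rot: [0.997, 0.083, 0.0, 0.0]
wrist_force: [-0.6, -0.2, 1.6]
gripper_width: 0.0124
```

{"fn": "move_arm", "kwargs": {"moves": [{"x": 0,"y": 0,"z": 0,"twist": 0},{"x": 0,"y": 0,"z": 0,"twist": 0},{"x": 0,"y": 0,"z": 0,"twist": 0},{"x": 0,"y": 0,"z": 0,"twist": 0},{"x": 0,"y": 0,"z": -1.5,"twist": 0},{"x": 0,"y": 0,"z": -2.5,"twist": 0},{"x": 0,"y": 0,"z": -3.5,"twist": 0},{"x": 0,"y": 0,"z": -3.5,"twist": 0},{"x": 0,"y": 0,"z": -3.5,"twist": 0},{"x": 0,"y": 0,"z": -3.5,"twist": 0},{"x": 0,"y": 0,"z": -2,"twist": 0}], "grip": 0.5}}

```text
t: 13.53
ee_pos: [0.4818, 0.0218, 0.2119]
eef_rot: [0.997, 0.083, 0.003, 0.0]
wrist_force: [1.0, 0.7, 0.5]
gripper_width: 0.0424
```

```bash
python3 -c "
from pl import *
pl(.4105,.333,.2,2.234)"
```

```text
at [0.4818 0.0218 0.2119] phi 0.1659 w 0.0424 t 13.53 F [1.  0.7 0.5] q6 1.36
twist total -2.068
shift cm after twist: x 28.91 y 13.54 z 1.19
```

{"fn": "move_arm", "kwargs": {"moves": [{"x": 0,"y": 0,"z": 0,"twist": -0.08},{"x": 0,"y": 0,"z": 0,"twist": -0.12},{"x": 0,"y": 0,"z": 0,"twist": -0.12},{"x": 0,"y": 0,"z": 0,"twist": -0.12},{"x": 0,"y": 0,"z": 0,"twist": -0.12},{"x": 0,"y": 0,"z": 0,"twist": -0.12},{"x": 0,"y": 0,"z": 0,"twist": -0.12},{"x": 0,"y": 0,"z": 0,"twist": -0.12},{"x": 0,"y": 0,"z": 0,"twist": -0.12},{"x": 0,"y": 0,"z": 0,"twist": -0.12},{"x": 0,"y": 0,"z": 0,"twist": -0.12},{"x": 0,"y": 0,"z": 0,"twist": -0.12}], "grip": 1}}

```text
t: 14.53
ee_pos: [0.4799, 0.0218, 0.2078]
eef_rot: [0.707, 0.707, -0.0, -0.0]
wrist_force: [0.5, -0.1, -0.5]
gripper_width: 0.0857
```

{"fn": "move_arm", "kwargs": {"moves": [{"x": 0,"y": 0,"z": 0,"twist": -0.12},{"x": 0,"y": 0,"z": 0,"twist": -0.12},{"x": 0,"y": 0,"z": 0,"twist": -0.12},{"x": 0,"y": 0,"z": 0,"twist": -0.12},{"x": 0,"y": 0,"z": 0,"twist": -0.12},{"x": 0,"y": 0,"z": 0,"twist": -0.068},{"x": 0,"y": 0,"z": 0,"twist": 0},{"x": 0,"y": 0,"z": 0,"twist": 0}]}}

```text
t: 15.2
ee_pos: [0.48, 0.0218, 0.2078]
eef_rot: [0.439, 0.898, -0.0, -0.0]
wrist_force: [-0.1, 0.3, -0.2]
gripper_width: 0.0852
```

```bash
python3 -c "
from pl import *
import cv2
pl(.4105,.333,.2,2.234)
im=robot.capture('top')[:,:,::-1];cv2.imwrite('pics/b1.png',im);cv2.imwrite('pics/b1c.png',cv2.resize(im[190:300,240:385],None,fx=5,fy=5,interpolation=2))
im=robot.capture('scene')[:,:,::-1];cv2.imwrite('pics/b1s.png',im)
"
```

```text
at [0.48   0.0218 0.2078] phi 2.2317 w 0.0852 t 15.2 F [-0.1  0.3 -0.2] q6 -0.7
twist total -0.002
shift cm after twist: x 28.80 y 13.68 z 0.78
```

View pics/b1c.png

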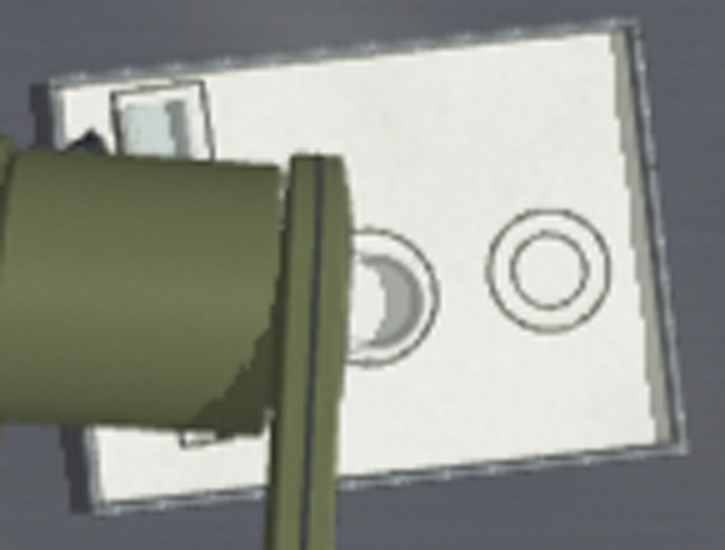

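```bash
python3 o1.py .102 .457 .372 127.6; python3 - <<'E'
import cv2
a=cv2.imread('pics/o_mix.png')[350:650,180:530];b=cv2.imread('pics/o_mix2.png')[10:220,190:470]
cv2.imwrite('pics/oz.png',cv2.resize(a,None,fx=2.2,fy=2));cv2.imwrite('pics/oz2.png',cv2.resize(b,None,fx=2.5,fy=2.5))
E
```

```text
base [0.34722781 0.41620483 0.099     ] cap [0.41800465 0.32429924 0.099     ] ax [ 0.61014516 -0.79228964  0.        ]
```

View pics/oz.png

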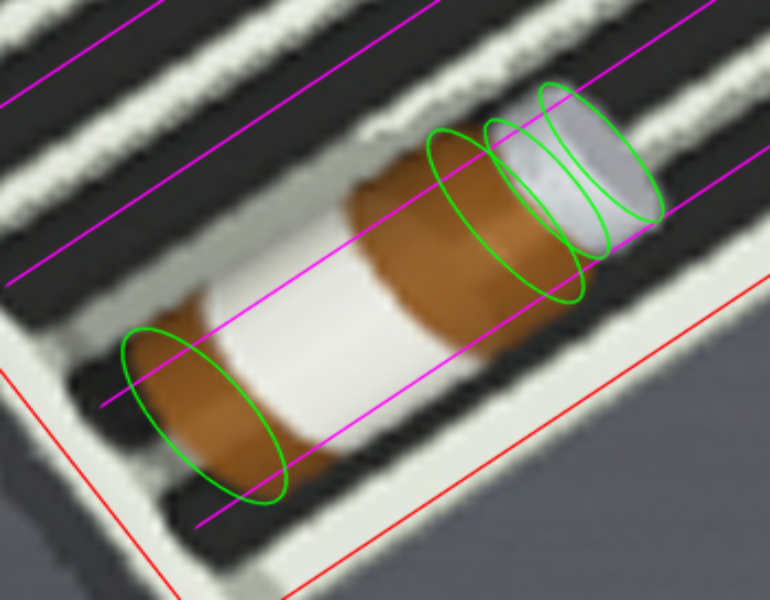

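View pics/oz2.png

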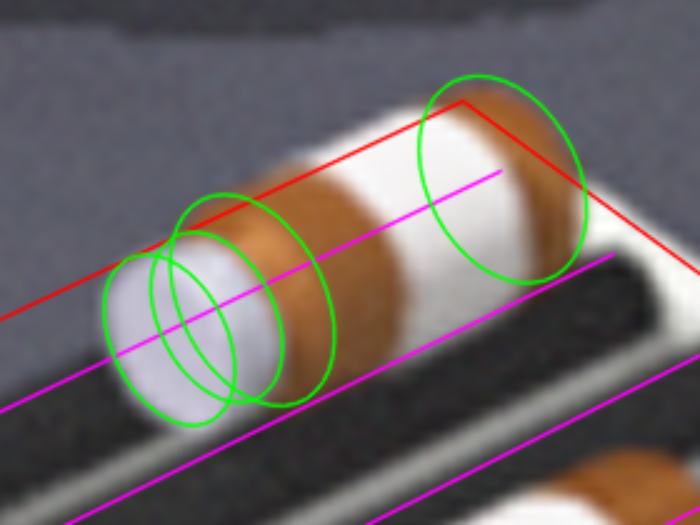

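The overlay matches the short bottle's cap in both views. I'll take the cap lightly, centred 9 mm below its top, so the bottle can swing upright.

```bash
python3 -c "
from pl import *
pl(.4125,.3314,.15)"
```

```text
at [0.4801 0.0218 0.2078] phi 2.232 w 0.0857 t 15.3 F [ 0.2 -0.2 -0.9] q6 -0.7
twist total 0.0
shift cm after twist: x 28.59 y 13.67 z 5.78
```

{"fn": "move_arm", "kwargs": {"moves": [{"x": 1.6,"y": 0.8,"z": 0,"twist": 0},{"x": 3.2,"y": 1.5,"z": 0,"twist": 0},{"x": 3.4,"y": 1.6,"z": 0,"twist": 0},{"x": 3.4,"y": 1.6,"z": 0,"twist": 0},{"x": 3.4,"y": 1.6,"z": 0,"twist": 0},{"x": 3.4,"y": 1.6,"z": 0,"twist": 0},{"x": 3.4,"y": 1.6,"z": 0,"twist": 0},{"x": 3.2,"y": 1.6,"z": 0,"twist": 0},{"x": 2.4,"y": 1.2,"z": 1,"twist": 0},{"x": 1.2,"y": 0.6,"z": 2,"twist": 0},{"x": 0,"y": 0,"z": 2.5,"twist": 0},{"x": 0,"y": 0,"z": 0,"twist": 0}]}}

```text
t: 16.3
ee_pos: [0.4091, 0.3309, 0.149]
eef_rot: [0.438, 0.899, -0.004, -0.002]
wrist_force: [-0.7, -1.9, -0.4]
gripper_width: 0.0856
```

{"fn": "move_arm", "kwargs": {"moves": [{"x": 0,"y": 0,"z": 0,"twist": 0},{"x": 0,"y": 0,"z": 0,"twist": 0},{"x": 0,"y": 0,"z": 0,"twist": 0}]}}

```text
t: 16.55
ee_pos: [0.4133, 0.3316, 0.1543]
eef_rot: [0.439, 0.898, 0.001, 0.001]
wrist_force: [0.3, -0.6, 0.1]
gripper_width: 0.0854
```

```bash
python3 -c "
from pl import *
import cv2
pl(.4125,.3314,.084)
im=robot.capture('scene')[:,:,::-1];cv2.imwrite('pics/b2.png',cv2.resize(im[110:240,310:470],None,fx=4.5,fy=4.5))
"
```

```text
at [0.4133 0.3316 0.1543] phi 2.2325 w 0.0854 t 16.55 F [ 0.3 -0.6  0.1] q6 -0.07
twist total 0.0
shift cm after twist: x 0.04 y -0.08 z 7.03
```

View pics/b2.png

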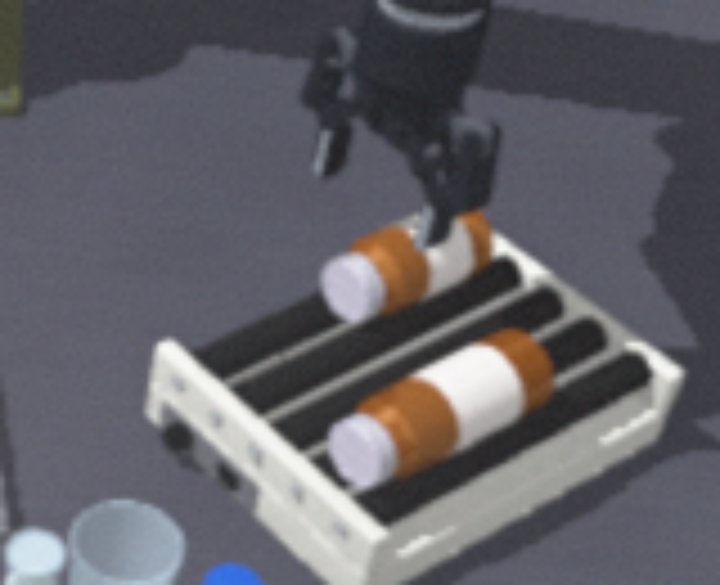

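The open fingers are above the cap end, with tips at crop (325,165) and (432,235) and the cap at (350,285). I'm descending.

{"fn": "move_arm", "kwargs": {"moves": [{"x": 0,"y": -0.05,"z": 2,"twist": 0},{"x": 0,"y": 0,"z": 2.5,"twist": 0},{"x": 0,"y": 0,"z": 1.5,"twist": 0},{"x": 0,"y": 0,"z": 0.7,"twist": 0},{"x": 0,"y": 0,"z": 0.3,"twist": 0},{"x": 0,"y": 0,"z": 0,"twist": 0},{"x": 0,"y": 0,"z": 0,"twist": 0},{"x": 0,"y": 0,"z": 0,"twist": 0}]}}

```text
t: 17.27
ee_pos: [0.4127, 0.3318, 0.0841]
eef_rot: [0.439, 0.899, 0.001, 0.001]
wrist_force: [0.6, -0.2, -0.3]
gripper_width: 0.0854
```

```bash
python3 -c "
from pl import *
import cv2
pl(.4125,.3314,.084)
im=robot.capture('scene')[:,:,::-1];cv2.imwrite('pics/b3.png',cv2.resize(im[120:220,340:460],None,fx=6,fy=6,interpolation=2))
"
```

```text
at [0.4127 0.3318 0.0841] phi 2.2336 w 0.0854 t 17.27 F [ 0.6 -0.2 -0.3] q6 -0.07
twist total 0.0
shift cm after twist: x -0.01 y -0.04 z 0.01
```

View pics/b3.png

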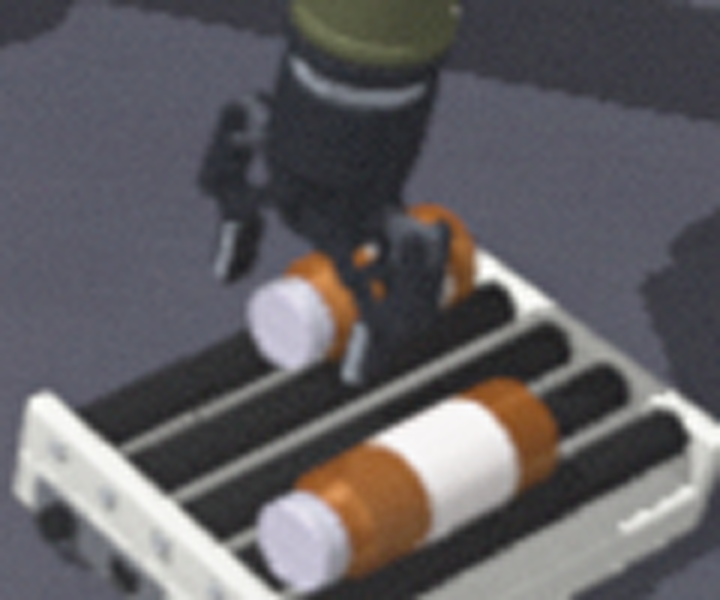

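The line between the pad tips, (225,270) to (352,375), passes through the cap. I'm closing lightly.

{"fn": "move_arm", "kwargs": {"moves": [{"x": 0,"y": 0,"z": 0,"twist": 0},{"x": 0,"y": 0,"z": 0,"twist": 0},{"x": 0,"y": 0,"z": 0,"twist": 0},{"x": 0,"y": 0,"z": 0,"twist": 0},{"x": 0,"y": 0,"z": 0,"twist": 0},{"x": 0,"y": 0,"z": 0,"twist": 0}], "grip": 0, "newtons": 20}}

```text
t: 17.82
ee_pos: [0.4119, 0.3313, 0.0832]
eef_rot: [0.438, 0.899, 0.0, 0.0]
wrist_force: [-0.5, -0.5, 2.3]
gripper_width: 0.0444
```

{"fn": "move_arm", "kwargs": {"moves": [{"x": 0,"y": 0,"z": -0.5,"twist": 0},{"x": 0,"y": 0,"z": -0.5,"twist": 0},{"x": 0,"y": 0,"z": -0.5,"twist": 0},{"x": 0,"y": 0,"z": -0.5,"twist": 0},{"x": 0,"y": 0,"z": -0.5,"twist": 0},{"x": 0,"y": 0,"z": -0.5,"twist": 0},{"x": 0,"y": 0,"z": 0,"twist": 0}]}}

```text
t: 18.4
ee_pos: [0.4124, 0.3317, 0.1141]
eef_rot: [0.438, 0.899, 0.001, 0.001]
wrist_force: [0.7, 0.4, -2.6]
gripper_width: 0.0437
```

```bash
python3 -c "
from pl import *
import cv2
pl(.4125,.3314,.084)
im=robot.capture('scene')[:,:,::-1];cv2.imwrite('pics/b4.png',cv2.resize(im[110:220,340:460],None,fx=6,fy=5.4,interpolation=2))
"
```

```text
at [0.4124 0.3317 0.1141] phi 2.2338 w 0.0437 t 18.4 F [ 0.7  0.4 -2.6] q6 -0.07
twist total 0.0
shift cm after twist: x -0.03 y -0.01 z 3.01
```

View pics/b4.png

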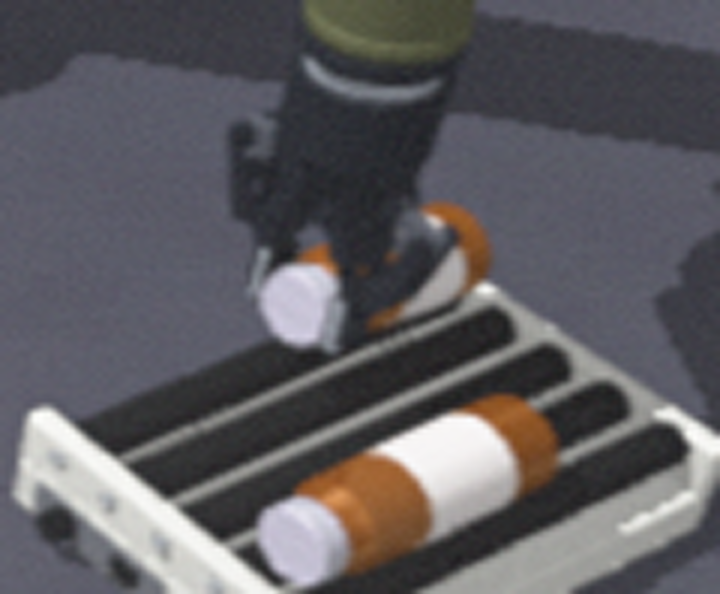

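The bottle hangs from the cap grip, still about level with its base at crop (465,245), so the pads hold it against gravity. I'll check the moment, then try a brisk lift to make it swing.

```bash
cat > tq.py <<'E'
from pl import *
p,f,s=cur();t=s["torque"];F=s["wrist_force"]
print(np.round(p,4),"w",round(s["gripper_width"],4),"t",round(s["t"],2),"F",np.round(F,2),"tau tool x/y", np.round([t[0]*np.cos(f)+t[1]*np.sin(f), t[0]*np.sin(f)-t[1]*np.cos(f)],3))
E
python3 tq.py
```

```text
[0.4123 0.3316 0.1137] w 0.0438 t 18.45 F [ 0.74  1.07 -2.06] tau tool x/y [ 0.026 -0.108]
```

{"fn": "move_arm", "kwargs": {"moves": [{"x": 0,"y": 0,"z": -4,"twist": 0},{"x": 0,"y": 0,"z": -4,"twist": 0},{"x": 0,"y": 0,"z": -2,"twist": 0},{"x": 0,"y": 0,"z": 0,"twist": 0},{"x": 0,"y": 0,"z": 0,"twist": 0},{"x": 0,"y": 0,"z": 0,"twist": 0}]}}

```text
t: 18.95
ee_pos: [0.4107, 0.3305, 0.2116]
eef_rot: [0.438, 0.899, -0.001, -0.001]
wrist_force: [0.1, 0.5, -2.5]
gripper_width: 0.0444
```

```bash
python3 tq.py; python3 -c "
from pl import *
import cv2
im=robot.capture('scene')[:,:,::-1];cv2.imwrite('pics/b5.png',cv2.resize(im[70:200,340:460],None,fx=6,fy=4.6,interpolation=2))
"
```

```text
[0.4107 0.3305 0.2116] w 0.0444 t 18.95 F [ 0.14  0.53 -2.55] tau tool x/y [-0.031 -0.047]
```

View pics/b5.png

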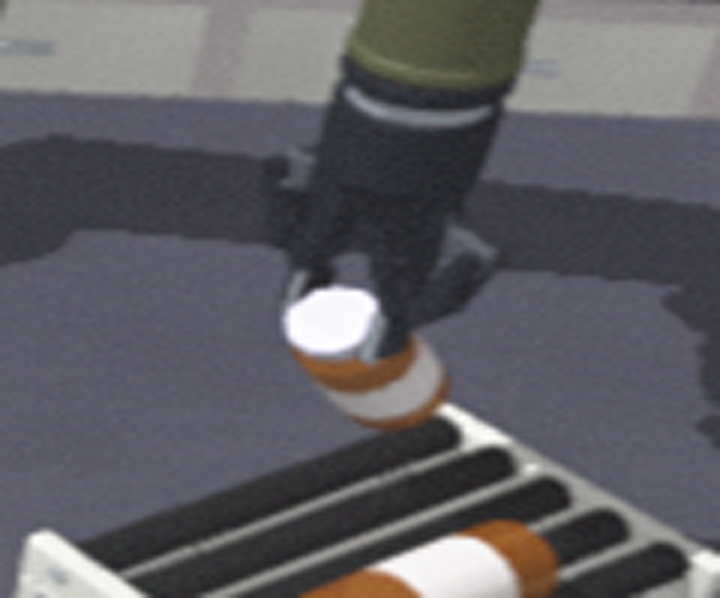

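It worked: the bottle has swung to about 55° and its cap face now shows at crop (330,320). One more.

{"fn": "move_arm", "kwargs": {"moves": [{"x": 0,"y": 0,"z": -4,"twist": 0},{"x": 0,"y": 0,"z": -4,"twist": 0},{"x": 0,"y": 0,"z": 0,"twist": 0},{"x": 0,"y": 0,"z": 0,"twist": 0},{"x": 0,"y": 0,"z": 0,"twist": 0},{"x": 0,"y": 0,"z": 0,"twist": 0}]}}

```text
t: 19.5
ee_pos: [0.4104, 0.3303, 0.2902]
eef_rot: [0.438, 0.899, -0.002, -0.001]
wrist_force: [-0.0, -0.5, -3.2]
gripper_width: 0.0441
```

```bash
python3 tq.py; python3 -c "
from pl import *
import cv2
im=robot.capture('scene')[:,:,::-1];cv2.imwrite('pics/b6.png',cv2.resize(im[40:180,340:460],None,fx=6,fy=4.2,interpolation=2))
"
```

```text
[0.4104 0.3303 0.2902] w 0.0441 t 19.5 F [-0.04 -0.46 -3.24] tau tool x/y [-0.015  0.016]
```

View pics/b6.png

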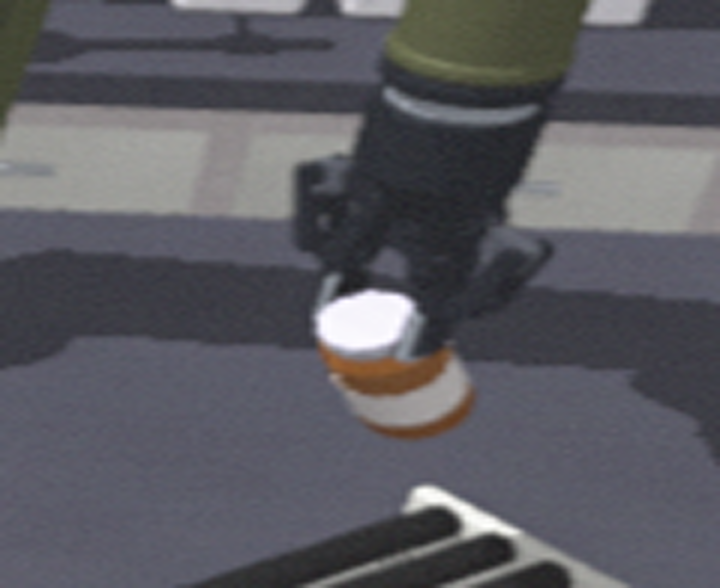

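```bash
cat > tilt.py <<'E'
from ov import *
from pl import cur
import sys
# args: theta(deg from horizontal), view box
def run(img,cam,box,k,ths,out,piv=.107,up=.013):
    p,f,s=cur(); d=np.array([np.cos(f),np.sin(f),0])
    P=[]
    for th,col in ths:
        a=np.radians(th); bdir=np.cos(a)*d+np.sin(a)*np.array([0,0,-1.])
        pv=p+np.array([0,0,up]); base=pv+piv*bdir
        for q,c in bottle(base,-bdir): P.append((q,col))
    draw(img,cam,P,*box,k,out)
E
python3 - <<'E'
from tilt import *
im=cv2.imread('pics/b6.png') 
im=robot.capture('scene')[:,:,::-1].copy()
run(im,'scene',(370,70,90,80),7,[(60,(0,255,0)),(75,(0,0,255))],'pics/b7.png')
E
```

```text
(no output)
```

View pics/b7.png

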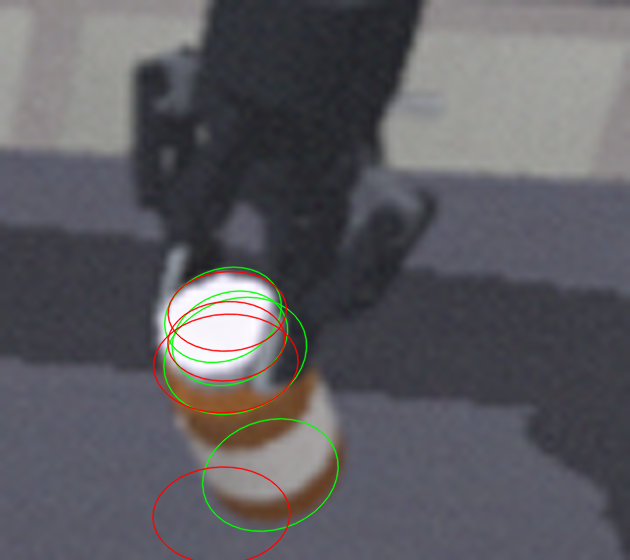

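The overlay puts the bottle at about 60°. I'm giving it another impulse, sideways and up, with a soft stop.

{"fn": "move_arm", "kwargs": {"moves": [{"x": 2.9,"y": 0,"z": -2.9,"twist": 0},{"x": 2.9,"y": 0,"z": -2.9,"twist": 0},{"x": 2,"y": 0,"z": 0,"twist": 0},{"x": 1.2,"y": 0,"z": 0,"twist": 0},{"x": 0.5,"y": 0,"z": 0,"twist": 0},{"x": 0,"y": 0,"z": 0,"twist": 0},{"x": 0,"y": 0,"z": 0,"twist": 0},{"x": 0,"y": 0,"z": 0,"twist": 0}]}}

```text
t: 20.27
ee_pos: [0.3535, 0.4049, 0.3496]
eef_rot: [0.439, 0.899, -0.001, -0.0]
wrist_force: [-0.7, -0.4, -2.4]
gripper_width: 0.0442
```

```bash
python3 tq.py; python3 - <<'E'
from tilt import *
im=robot.capture('scene')[:,:,::-1].copy()
run(im,'scene',(380,35,100,90),7,[(60,(0,255,0)),(75,(0,0,255)),(90,(255,0,0))],'pics/b8.png')
E
```

```text
[0.3535 0.4049 0.3496] w 0.0442 t 20.27 F [-0.66 -0.39 -2.4 ] tau tool x/y [-0.03  -0.011]
```

View pics/b8.png

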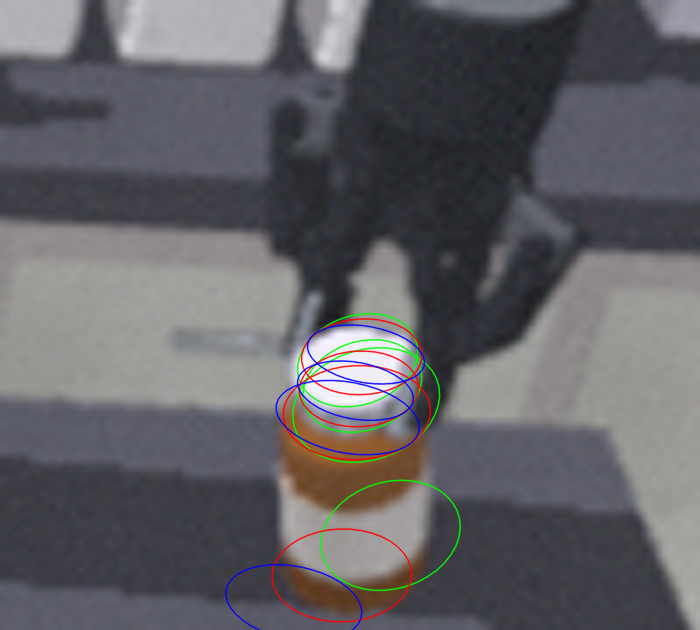

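It's now about 74°. I'm carrying it to the tray with a gentle start and an abrupt stop, which should bring the base further under.

{"fn": "move_arm", "kwargs": {"moves": [{"x": -0.5,"y": -0.2,"z": 0,"twist": 0},{"x": -1,"y": -0.5,"z": 0,"twist": 0},{"x": -1.5,"y": -0.7,"z": 0.5,"twist": 0},{"x": -2,"y": -1,"z": 0.8,"twist": 0},{"x": -2.5,"y": -1.2,"z": 0.8,"twist": 0},{"x": -3,"y": -1.4,"z": 0.8,"twist": 0},{"x": -3.5,"y": -1.7,"z": 0.8,"twist": 0},{"x": -3.5,"y": -1.7,"z": 0.8,"twist": 0},{"x": -3.5,"y": -1.7,"z": 0.8,"twist": 0},{"x": -3.5,"y": -1.7,"z": 0.8,"twist": 0},{"x": -3.5,"y": -1.7,"z": 0.8,"twist": 0},{"x": -3.5,"y": -1.7,"z": 0.8,"twist": 0}]}}

```text
t: 21.32
ee_pos: [0.4269, 0.0613, 0.274]
eef_rot: [0.439, 0.899, 0.0, 0.001]
wrist_force: [0.9, 0.3, -2.7]
gripper_width: 0.0441
```

{"fn": "move_arm", "kwargs": {"moves": [{"x": -3.5,"y": -1.7,"z": 0.5,"twist": 0},{"x": -3.5,"y": -1.7,"z": 0,"twist": 0},{"x": -3.5,"y": -1.7,"z": 0,"twist": 0},{"x": -3.5,"y": -1.7,"z": 0,"twist": 0},{"x": -3.7,"y": -1.7,"z": 0,"twist": 0},{"x": -3.7,"y": -1.7,"z": 0,"twist": 0},{"x": 0,"y": 0,"z": 0,"twist": 0},{"x": 0,"y": 0,"z": 0,"twist": 0},{"x": 0,"y": 0,"z": 0,"twist": 0},{"x": 0,"y": 0,"z": 0,"twist": 0},{"x": 0,"y": 0,"z": 0,"twist": 0}]}}

```text
t: 22.23
ee_pos: [0.4781, -0.1661, 0.269]
eef_rot: [0.438, 0.899, 0.0, -0.0]
wrist_force: [0.2, 0.8, -3.3]
gripper_width: 0.0441
```

```bash
python3 tq.py; python3 - <<'E'
from tilt import *
from pl import pl
pl(.4838,-.1891,.2)
im=robot.capture('scene')[:,:,::-1].copy()
cv2.imwrite('pics/b9raw.png',im)
q=w2p('scene',cur()[0])[0];print(q)
x0,y0=int(q[0])-50,int(q[1])-35
run(im,'scene',(x0,y0,100,90),7,[(75,(0,0,255)),(90,(255,0,0))],'pics/b9.png')
E
```

```text
[ 0.4781 -0.1661  0.269 ] w 0.0441 t 22.23 F [ 0.21  0.78 -3.31] tau tool x/y [-0.018  0.003]
at [ 0.4781 -0.1661  0.269 ] phi 2.235 w 0.0441 t 22.23 F [ 0.2  0.8 -3.3] q6 -1.08
twist total 0.0
shift cm after twist: x -2.17 y -0.97 z 6.90
[221.25462303 131.02180934]
```

View pics/b9.png

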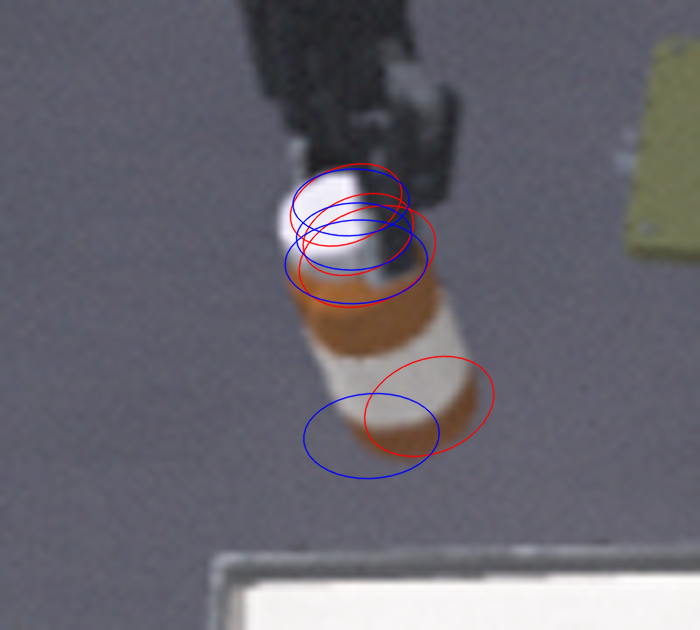

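It's still near 75°. I'll finish the righting on the tray floor by touching the heel down lightly and then moving the cap over it.

{"fn": "move_arm", "kwargs": {"moves": [{"x": -1,"y": -0.3,"z": 0,"twist": 0},{"x": -1.5,"y": -0.3,"z": 1,"twist": 0},{"x": -1.6,"y": -0.4,"z": 2,"twist": 0},{"x": -0.8,"y": 0,"z": 2.5,"twist": 0},{"x": 0,"y": 0,"z": 2.5,"twist": 0},{"x": 0,"y": 0,"z": 2.5,"twist": 0},{"x": 0,"y": 0,"z": 2,"twist": 0},{"x": 0,"y": 0,"z": 1,"twist": 0},{"x": 0,"y": 0,"z": 0.5,"twist": 0},{"x": 0,"y": 0,"z": 0,"twist": 0},{"x": 0,"y": 0,"z": 0,"twist": 0},{"x": 0,"y": 0,"z": 0,"twist": 0}]}}

```text
t: 23.28
ee_pos: [0.5022, -0.2126, 0.1302]
eef_rot: [0.438, 0.899, -0.0, 0.001]
wrist_force: [-0.3, 0.4, -2.5]
gripper_width: 0.0441
```

```bash
python3 tq.py; python3 - <<'E'
from tilt import *
from pl import pl
pl(.4838,-.1891,.2)
im=robot.capture('scene')[:,:,::-1].copy()
q=w2p('scene',cur()[0])[0];print(q)
x0,y0=int(q[0])-50,int(q[1])-45
run(im,'scene',(x0,y0,120,100),6,[(78,(0,0,255))],'pics/b10.png')
E
```

```text
[ 0.5022 -0.2126  0.1302] w 0.0441 t 23.28 F [-0.26  0.44 -2.48] tau tool x/y [-0.016 -0.021]
at [ 0.5022 -0.2126  0.1302] phi 2.234 w 0.0441 t 23.28 F [-0.3  0.4 -2.5] q6 -1.14
twist total 0.0
shift cm after twist: x 2.99 y -0.01 z -6.98
[207.65665705 173.81935596]
```

View pics/b10.png

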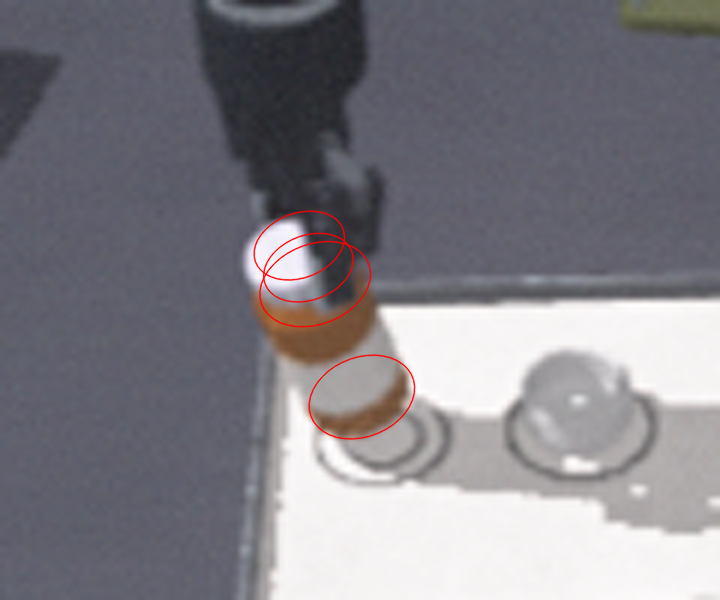

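{"fn": "move_arm", "kwargs": {"moves": [{"x": 0,"y": 0,"z": 0.8,"twist": 0},{"x": 0,"y": 0,"z": 0.6,"twist": 0},{"x": 0,"y": 0,"z": 0.3,"twist": 0},{"x": 0,"y": 0,"z": 0.1,"twist": 0},{"x": 0,"y": 0,"z": 0.1,"twist": 0},{"x": 0,"y": 0,"z": 0,"twist": 0},{"x": 0,"y": 0,"z": 0,"twist": 0}]}}

```text
t: 23.92
ee_pos: [0.5011, -0.2119, 0.1099]
eef_rot: [0.438, 0.899, 0.0, 0.0]
wrist_force: [-0.2, -0.5, -2.6]
gripper_width: 0.0445
```

{"fn": "move_arm", "kwargs": {"moves": [{"x": 0,"y": 0,"z": 0.2,"twist": 0},{"x": 0,"y": 0,"z": 0,"twist": 0}]}}

```text
t: 24.08
ee_pos: [0.501, -0.2119, 0.1078]
eef_rot: [0.438, 0.899, -0.0, -0.0]
wrist_force: [1.1, 0.3, -2.1]
gripper_width: 0.0438
```

{"fn": "move_arm", "kwargs": {"moves": [{"x": 0,"y": 0,"z": 0.2,"twist": 0},{"x": 0,"y": 0,"z": 0,"twist": 0}]}}

```text
t: 24.25
ee_pos: [0.5009, -0.2118, 0.1057]
eef_rot: [0.438, 0.899, 0.0, -0.0]
wrist_force: [-0.7, -0.1, -2.9]
gripper_width: 0.0441
```

{"fn": "move_arm", "kwargs": {"moves": [{"x": 0,"y": 0,"z": 0.15,"twist": 0},{"x": 0,"y": 0,"z": 0,"twist": 0}]}}

```text
t: 24.42
ee_pos: [0.5009, -0.2119, 0.1042]
eef_rot: [0.438, 0.899, 0.0, -0.0]
wrist_force: [0.1, 0.4, -2.8]
gripper_width: 0.0442
```

{"fn": "move_arm", "kwargs": {"moves": [{"x": 0,"y": 0,"z": 0.15,"twist": 0},{"x": 0,"y": 0,"z": 0,"twist": 0}]}}

```text
t: 24.58
ee_pos: [0.5009, -0.2119, 0.1027]
eef_rot: [0.438, 0.899, 0.0, -0.0]
wrist_force: [0.6, 0.8, -2.8]
gripper_width: 0.044
```

{"fn": "move_arm", "kwargs": {"moves": [{"x": 0,"y": 0,"z": 0.1,"twist": 0},{"x": 0,"y": 0,"z": 0,"twist": 0}]}}

```text
t: 24.75
ee_pos: [0.501, -0.2119, 0.1018]
eef_rot: [0.438, 0.899, 0.0, -0.0]
wrist_force: [0.3, 0.6, -1.7]
gripper_width: 0.0444
```

{"fn": "move_arm", "kwargs": {"moves": [{"x": 0,"y": 0,"z": 0.1,"twist": 0},{"x": 0,"y": 0,"z": 0,"twist": 0}]}}

```text
t: 24.92
ee_pos: [0.5014, -0.2123, 0.1014]
eef_rot: [0.438, 0.899, -0.0, 0.001]
wrist_force: [-0.0, 0.3, 0.9]
gripper_width: 0.0442
```

{"fn": "move_arm", "kwargs": {"moves": [{"x": 0,"y": 0,"z": 0.1,"twist": 0},{"x": 0,"y": 0,"z": 0,"twist": 0}]}}

```text
t: 25.08
ee_pos: [0.502, -0.2128, 0.1012]
eef_rot: [0.438, 0.899, -0.0, 0.001]
wrist_force: [-1.1, -0.1, 6.7]
gripper_width: 0.0437
```

```bash
python3 tq.py; python3 - <<'E'
from tilt import *
im=robot.capture('scene')[:,:,::-1].copy()
cv2.imwrite('pics/b11.png',cv2.resize(im[130:250,150:270],None,fx=5,fy=5,interpolation=2))
E
```

```text
[ 0.502  -0.2128  0.1012] w 0.0437 t 25.08 F [-1.12 -0.1   6.69] tau tool x/y [ 0.356 -0.004]
```

View pics/b11.png

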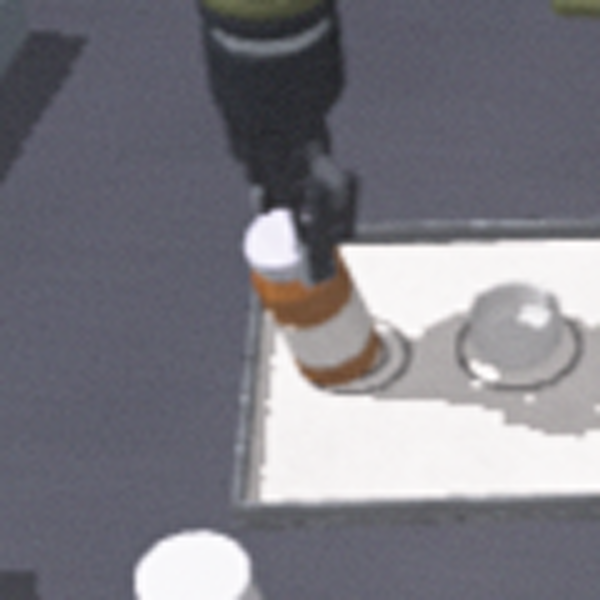

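The heel touches lightly at about 9 N, and the bottle leans with its base at crop (340,380). I'm moving the cap over the base.

{"fn": "move_arm", "kwargs": {"moves": [{"x": 0.3,"y": 0,"z": 0,"twist": 0},{"x": 0.3,"y": 0,"z": 0,"twist": 0},{"x": 0.3,"y": 0,"z": 0,"twist": 0},{"x": 0,"y": 0,"z": 0,"twist": 0}]}}

```text
t: 25.47
ee_pos: [0.4959, -0.2049, 0.1007]
eef_rot: [0.438, 0.899, -0.0, 0.001]
wrist_force: [-0.5, 0.1, 6.4]
gripper_width: 0.0442
```

```bash
python3 tq.py
```

```text
[ 0.4959 -0.2049  0.1007] w 0.0442 t 25.47 F [-0.53  0.14  6.37] tau tool x/y [ 0.184 -0.261]
```

{"fn": "move_arm", "kwargs": {"moves": [{"x": 0.3,"y": 0,"z": 0,"twist": 0},{"x": 0.3,"y": 0,"z": 0,"twist": 0},{"x": 0.3,"y": 0,"z": 0.05,"twist": 0},{"x": 0,"y": 0,"z": 0,"twist": 0}]}}

```text
t: 25.8
ee_pos: [0.4893, -0.1969, 0.0993]
eef_rot: [0.438, 0.899, 0.0, -0.0]
wrist_force: [0.3, -0.3, 3.7]
gripper_width: 0.0441
```

```bash
python3 tq.py; python3 - <<'E'
from tilt import *
im=robot.capture('scene')[:,:,::-1].copy()
cv2.imwrite('pics/b12.png',cv2.resize(im[130:250,150:270],None,fx=5,fy=5,interpolation=2))
E
```

```text
[ 0.4893 -0.1969  0.0993] w 0.0441 t 25.8 F [ 0.34 -0.28  3.7 ] tau tool x/y [ 0.041 -0.249]
```

View pics/b12.png

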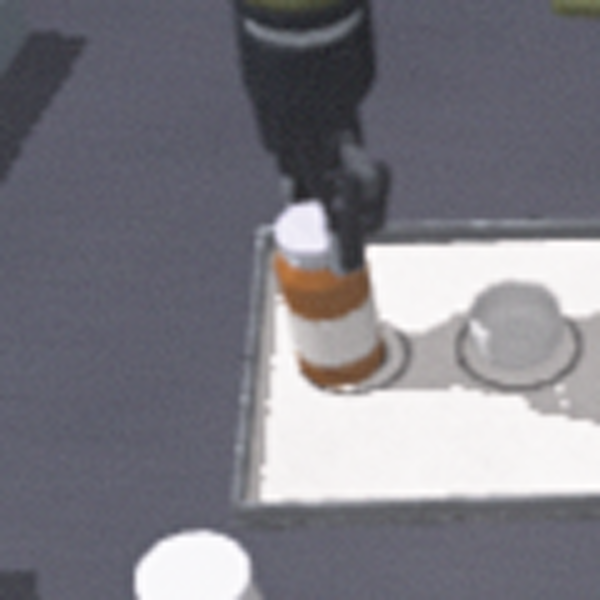

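The heel stays put while the bottle stands up, so I'm continuing.

{"fn": "move_arm", "kwargs": {"moves": [{"x": 0.3,"y": 0,"z": 0.05,"twist": 0},{"x": 0.3,"y": 0,"z": 0.05,"twist": 0},{"x": 0.3,"y": 0,"z": 0.05,"twist": 0},{"x": 0,"y": 0,"z": 0,"twist": 0},{"x": 0,"y": 0,"z": 0,"twist": 0}]}}

```text
t: 26.27
ee_pos: [0.4838, -0.1903, 0.0975]
eef_rot: [0.438, 0.899, -0.0, -0.001]
wrist_force: [-0.1, -0.8, -1.2]
gripper_width: 0.0446
```

```bash
python3 tq.py; python3 - <<'E'
from tilt import *
im=robot.capture('scene')[:,:,::-1].copy()
cv2.imwrite('pics/b13.png',cv2.resize(im[150:240,170:270],None,fx=7,fy=6.6,interpolation=2))
E
```

```text
[ 0.4838 -0.1903  0.0975] w 0.0446 t 26.27 F [-0.12 -0.78 -1.2 ] tau tool x/y [ 0.122 -0.25 ]
```

View pics/b13.png

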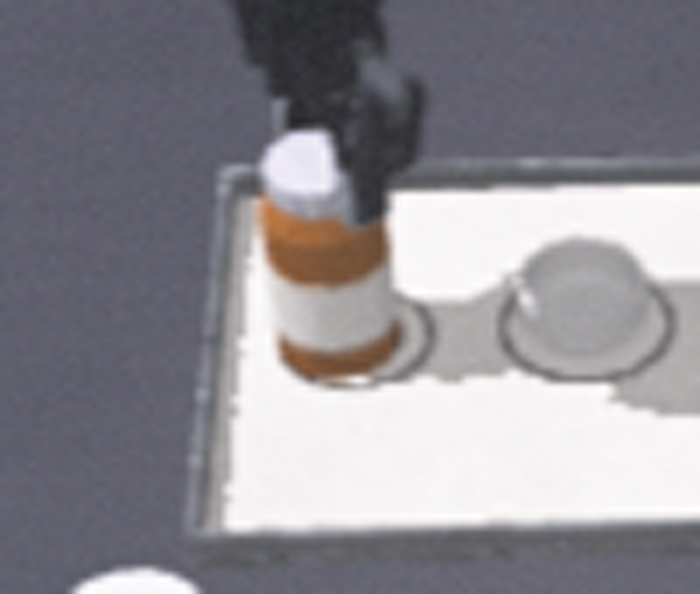

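```bash
cat > fitb.py <<'E'
# overlay a bottle: base xyz, lean dir
from ov import *
def ovl(base,th,f,box,k,out,im,cam='scene',extra=()):
    d=np.array([np.cos(f),np.sin(f),0]);a=np.radians(th)
    bd=np.cos(a)*d+np.sin(a)*np.array([0,0,-1.])
    P=bottle(base,-bd)+[(circ((.4838,-.1891,.005),.036,(0,0,1)),(0,0,255))]
    draw(im,cam,P,*box,k,out)
E
python3 - <<'E'
from fitb import *
im=robot.capture('scene')[:,:,::-1].copy();cv2.imwrite('pics/b14raw.png',im)
d=np.array([np.cos(2.234),np.sin(2.234),0])
b=np.array([.4838,-.1903,.007])-.004*d
ovl(b+.0093*d,85,2.234,(170,150,100,90),7,'pics/b14.png',im)
top=robot.capture('top')[:,:,::-1].copy();cv2.imwrite('pics/b14t.png',cv2.resize(top[190:300,280:400],None,fx=5,fy=5))
E
```

```text
(no output)
```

View pics/b14.png

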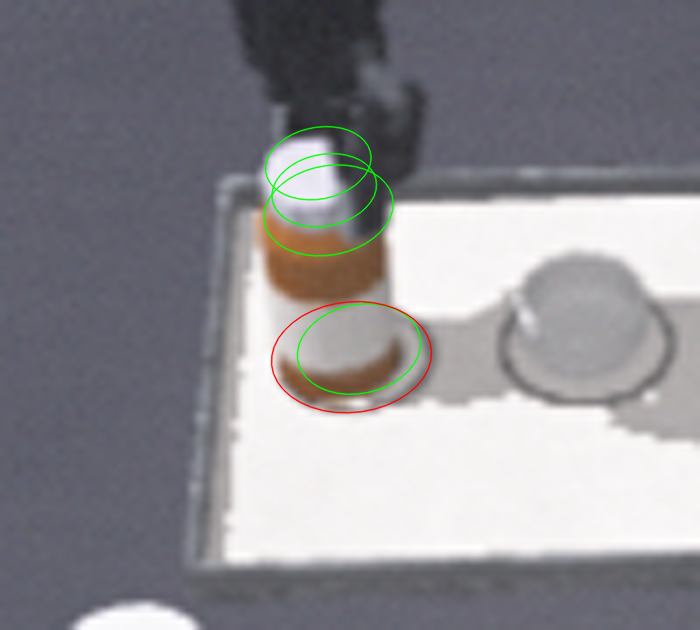

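View pics/b14t.png

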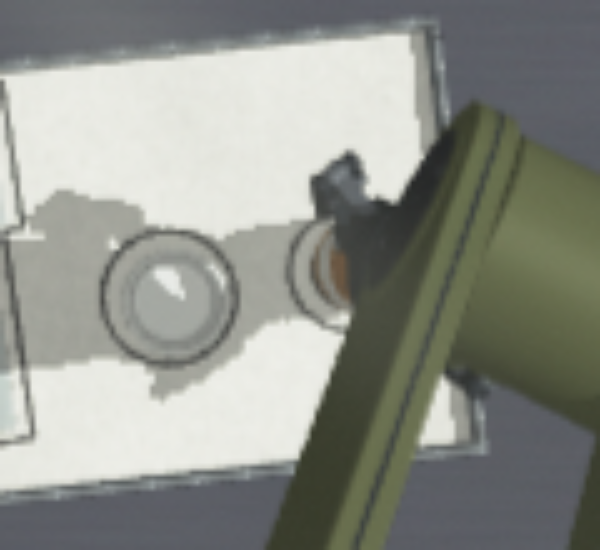

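{"fn": "move_arm", "kwargs": {"moves": [{"x": 0.2,"y": 0,"z": 0.1,"twist": 0},{"x": 0,"y": 0,"z": 0.1,"twist": 0},{"x": 0,"y": 0,"z": 0,"twist": 0}]}}

```text
t: 26.67
ee_pos: [0.4837, -0.1899, 0.0973]
eef_rot: [0.438, 0.899, -0.0, 0.001]
wrist_force: [-2.1, -0.7, 9.4]
gripper_width: 0.0442
```

```bash
python3 tq.py
```

```text
[ 0.4837 -0.1899  0.0973] w 0.0442 t 26.67 F [-2.12 -0.74  9.36] tau tool x/y [ 0.475 -0.156]
```

```bash
python3 - <<'E'
from fitb import *
im=robot.capture('scene')[:,:,::-1].copy();cv2.imwrite('pics/b15raw.png',im)
ovl(np.array([.4838,-.1951,.005]),90,2.234,(180,155,75,70),9,'pics/b15.png',im)
E
```

```text
(no output)
```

View pics/b15.png

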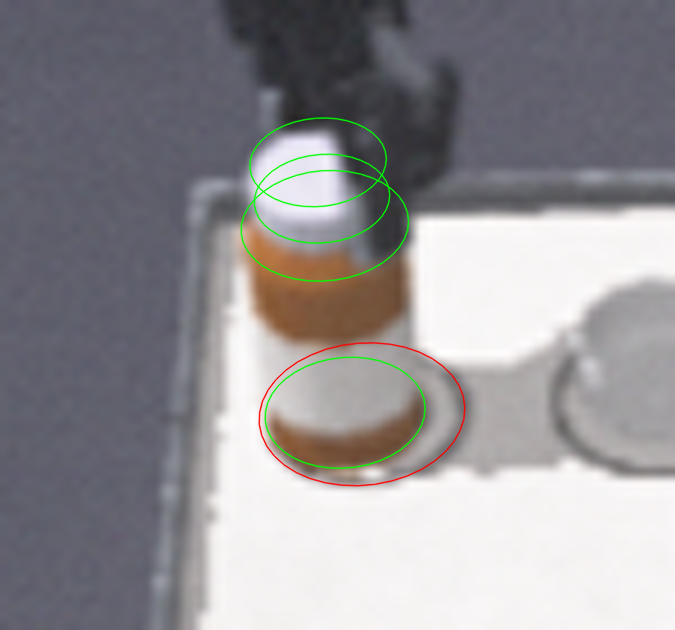

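The bottle stands upright, at about (0.486,-0.195), roughly 6 mm short of the mark centre. I'm lifting it slightly and shifting it.

{"fn": "move_arm", "kwargs": {"moves": [{"x": 0,"y": 0,"z": -0.2,"twist": 0},{"x": 0,"y": 0,"z": -0.3,"twist": 0},{"x": 0,"y": 0,"z": 0,"twist": 0},{"x": 0.3,"y": 0.1,"z": 0,"twist": 0},{"x": 0.3,"y": 0.1,"z": 0,"twist": 0},{"x": 0,"y": 0,"z": 0,"twist": 0},{"x": 0,"y": 0,"z": 0.15,"twist": 0},{"x": 0,"y": 0,"z": 0.1,"twist": 0},{"x": 0,"y": 0,"z": 0,"twist": 0},{"x": 0,"y": 0,"z": 0,"twist": 0}]}}

```text
t: 27.55
ee_pos: [0.4811, -0.1831, 0.0983]
eef_rot: [0.438, 0.899, -0.0, -0.0]
wrist_force: [-0.6, -0.0, -2.1]
gripper_width: 0.0441
```

```bash
python3 tq.py; python3 - <<'E'
from fitb import *
im=robot.capture('scene')[:,:,::-1].copy();cv2.imwrite('pics/b16raw.png',im)
ovl(np.array([.4838,-.1891,.005]),90,2.234,(180,155,75,70),9,'pics/b16.png',im)
E
```

```text
[ 0.4811 -0.1831  0.0983] w 0.0441 t 27.55 F [-0.58 -0.04 -2.1 ] tau tool x/y [-0.01  -0.018]
```

View pics/b16.png

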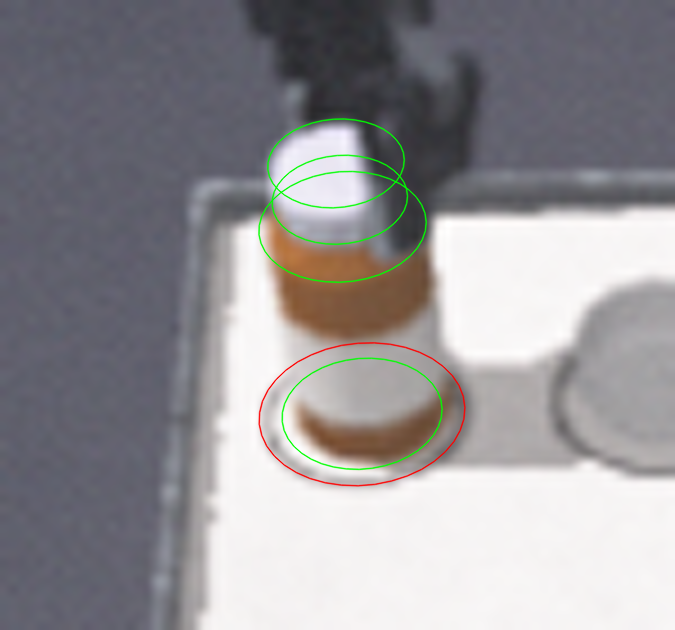

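{"fn": "move_arm", "kwargs": {"moves": [{"x": -0.2,"y": 0,"z": 0,"twist": 0},{"x": 0,"y": 0,"z": 0.1,"twist": 0},{"x": 0,"y": 0,"z": 0,"twist": 0},{"x": 0,"y": 0,"z": 0,"twist": 0}]}}

```text
t: 27.93
ee_pos: [0.4826, -0.1849, 0.0979]
eef_rot: [0.439, 0.899, -0.0, 0.0]
wrist_force: [-0.9, 0.8, 2.7]
gripper_width: 0.0439
```

{"fn": "move_arm", "kwargs": {"moves": [{"x": 0,"y": 0,"z": 0.06,"twist": 0},{"x": 0,"y": 0,"z": 0,"twist": 0},{"x": 0,"y": 0,"z": 0,"twist": 0}]}}

```text
t: 28.18
ee_pos: [0.4827, -0.185, 0.0978]
eef_rot: [0.438, 0.899, -0.0, 0.001]
wrist_force: [-1.5, 0.4, 7.3]
gripper_width: 0.0441
```

{"fn": "move_arm", "kwargs": {"moves": [{"x": 0,"y": 0,"z": -0.07,"twist": 0},{"x": 0,"y": 0,"z": 0,"twist": 0}]}}

```text
t: 28.35
ee_pos: [0.4825, -0.1848, 0.0978]
eef_rot: [0.438, 0.899, 0.0, 0.0]
wrist_force: [-1.7, 0.8, 3.9]
gripper_width: 0.044
```

{"fn": "move_arm", "kwargs": {"moves": [{"x": 0,"y": 0,"z": 0,"twist": 0},{"x": 0,"y": 0,"z": 0,"twist": 0},{"x": 0,"y": 0,"z": 0,"twist": 0},{"x": 0,"y": 0,"z": 0,"twist": 0},{"x": 0,"y": 0,"z": 0,"twist": 0}], "grip": 0.85}}

```text
t: 28.77
ee_pos: [0.4823, -0.1847, 0.0973]
eef_rot: [0.438, 0.899, 0.0, -0.0]
wrist_force: [0.8, 0.3, 1.1]
gripper_width: 0.0726
```

```bash
python3 tq.py; python3 - <<'E'
from fitb import *
im=robot.capture('scene')[:,:,::-1].copy();cv2.imwrite('pics/b17raw.png',im)
ovl(np.array([.4838,-.1891,.005]),90,2.234,(180,155,75,70),9,'pics/b17.png',im)
E
```

```text
[ 0.4823 -0.1847  0.0973] w 0.0726 t 28.77 F [0.8  0.34 1.14] tau tool x/y [ 0.005 -0.037]
```

View pics/b17.png

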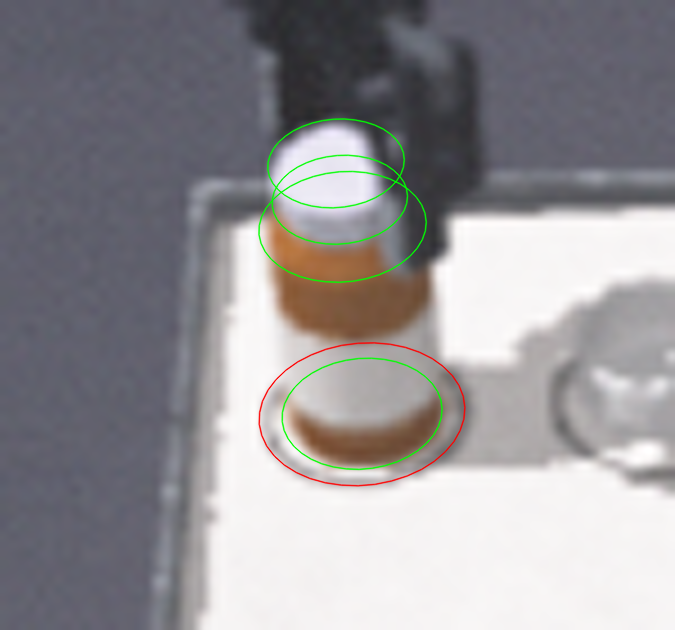

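Released, the bottle stands upright on its mark. I'm withdrawing straight up, then moving aside.

{"fn": "move_arm", "kwargs": {"moves": [{"x": 0,"y": 0,"z": -1,"twist": 0},{"x": 0,"y": 0,"z": -2,"twist": 0},{"x": 0,"y": 0,"z": -3,"twist": 0},{"x": 0,"y": 0,"z": -4,"twist": 0},{"x": 0,"y": 0,"z": -4,"twist": 0},{"x": 0,"y": 2,"z": -2,"twist": 0},{"x": -3,"y": -2,"z": 0,"twist": 0},{"x": -3.5,"y": -2,"z": 0,"twist": 0},{"x": -3.5,"y": -2,"z": 0,"twist": 0},{"x": -3.5,"y": -2,"z": 0,"twist": 0},{"x": -3.5,"y": -2,"z": 0,"twist": 0},{"x": 0,"y": 0,"z": 0,"twist": 0}]}}

```text
t: 29.82
ee_pos: [0.5248, -0.3758, 0.2577]
eef_rot: [0.44, 0.898, -0.002, 0.002]
wrist_force: [0.4, 0.0, -0.1]
gripper_width: 0.0725
```

{"fn": "move_arm", "kwargs": {"moves": [{"x": -3.5,"y": -2,"z": 0,"twist": 0},{"x": -3.5,"y": -2,"z": 0,"twist": 0},{"x": -1,"y": -3.5,"z": 0,"twist": 0},{"x": -1,"y": -3.5,"z": 0,"twist": 0},{"x": -1,"y": -3.5,"z": 0,"twist": 0},{"x": 0,"y": 0,"z": 0,"twist": 0}]}}

```text
t: 30.32
ee_pos: [0.4664, -0.5419, 0.2575]
eef_rot: [0.441, 0.897, -0.002, -0.0]
wrist_force: [0.8, 0.2, -0.6]
gripper_width: 0.0725
```

```bash
python3 tq.py; python3 - <<'E'
from ov import *
so=(.483,.0222,.005);y=.1657
P=[(circ((.4838,-.1891,.005),.036,(0,0,1)),(0,0,255)),(circ((.466,-.0856,.035),.03,(0,0,1)),(0,160,0)),
(loc(so,y,[(.021,-.018,.016),(.095,-.018,.016),(.095,.018,.016),(.021,.018,.016),(.021,-.018,.016)]),(0,160,0)),
(loc(so,y,[(.021,-.007,.01),(-.095,-.007,.01),(-.095,.007,.01),(.021,.007,.01)]),(0,160,0))]
P+=bottle((.4838,-.1891,.005),(0,0,1))
for n,b,k in(("top",(240,190,145,110),5),("scene",(190,150,130,90),6)):
    im=robot.capture(n)[:,:,::-1].copy();cv2.imwrite(f'pics/f_{n}.png',im)
    draw(im,n,P,*b,k,f'pics/fo_{n}.png')
    draw(im,n,[],*b,k,f'pics/fn_{n}.png')
E
```

```text
[ 0.4664 -0.5419  0.2575] w 0.0725 t 30.32 F [ 0.82  0.2  -0.56] tau tool x/y [ 0.005 -0.004]
```

View pics/f_top.png

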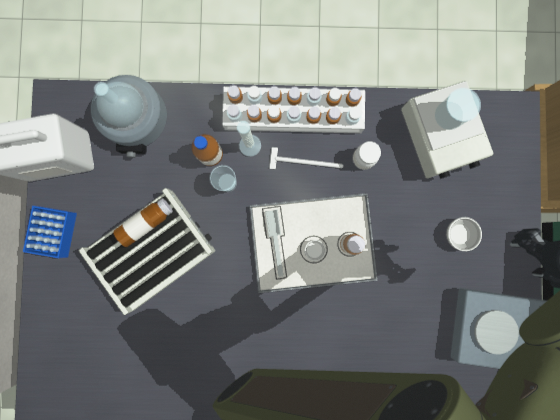

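View pics/fo_top.png

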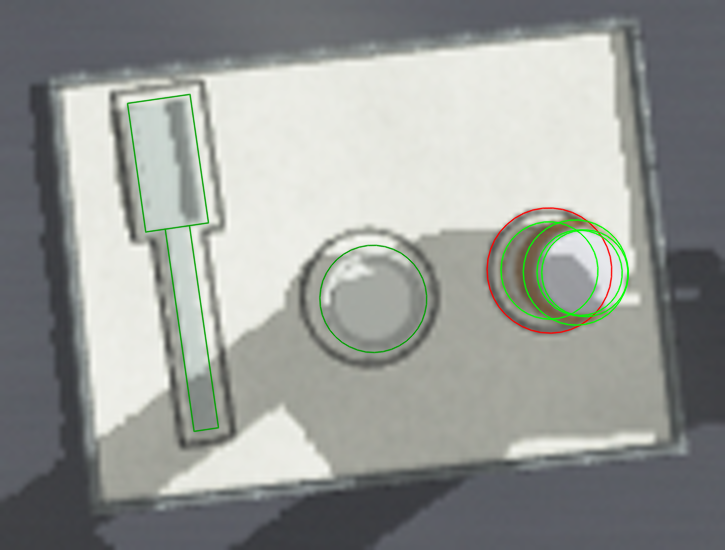

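View pics/fo_scene.png

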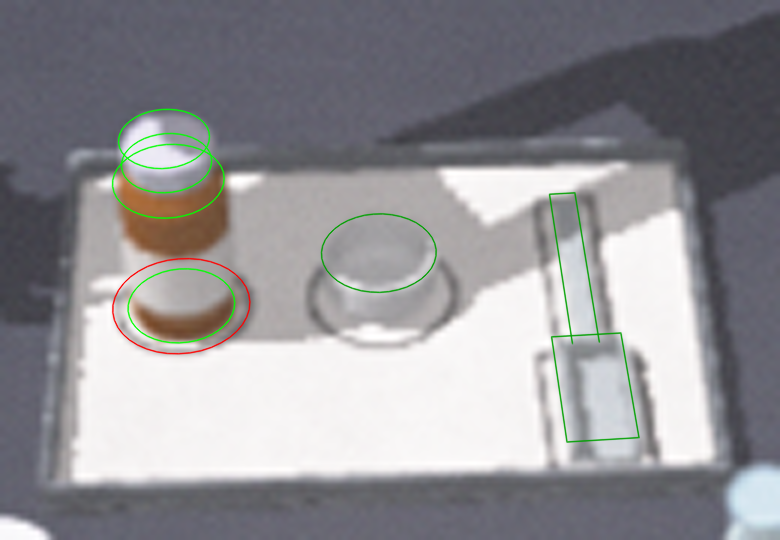

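View pics/fn_scene.png

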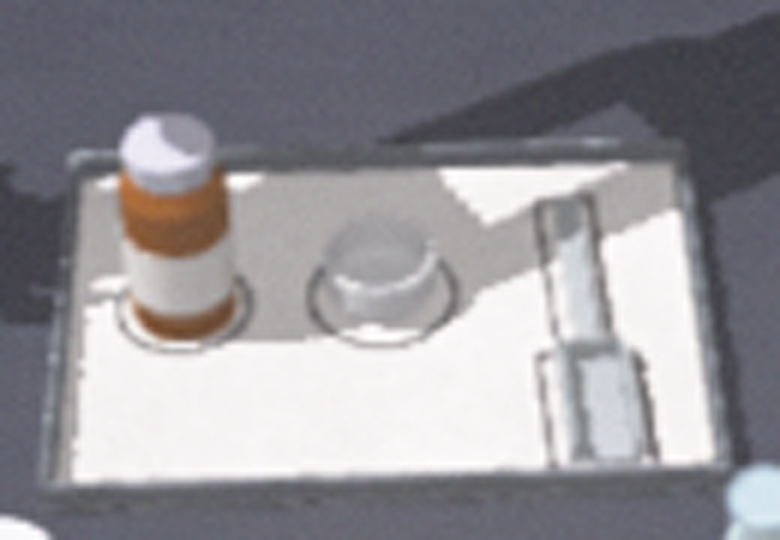

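The final views show the bottle upright in the double circle (top crop about (549,270)), the dish inside its circle at (372,298), and the scoop inside its outline with its lip end up. The bystanders sit at the same pixels as at the start, so I'm handing in.

```bash
python3 -c "
from rig import robot
s=robot.get_state();print(s['t'],abs(s['qd']).max(),s['ee_pos'])
print(robot.finish_job())"
```

```text
30.4167 0.04045783516226707 [ 0.46979067 -0.53709727  0.25765908]
the job is handed in; nothing more can be done
None
```

The weighing kit is made up on the tray and handed in at about 30 s of the 72 s allowed; the job reports no verdict, so the result below is from my own checks.

- **What I did:** I set the dish in its circle and laid the scoop in its outline the way round it is drawn. I then gripped the short bottle lightly by its cap so it swung most of the way upright, and finished standing it up by touching its heel to the tray floor. I shifted it onto the mark before letting go.
- **Last checks:** In both cameras the bottle stands upright about 1–3 mm from the centre of its double circle. The dish and scoop sit within their lines, within about 2–3 mm of centre. The other bottle and the bystanders appear unmoved, and the gripper was well clear of everything. The highest wrist reading at the tray was about 9 N with the bottle, so roughly 12 N of contact against the 35 N limit.
- **What went wrong or disagreed:**
  - My first two move calls were refused for their format, without moving anything.
  - In the slanted view the scoop's lip sat about 6–8 mm off my drawn model, both before and after placing. I put that down to the front lip being lower than I modelled, because the top view and the gaps to the outline agreed.
  - At hand-in the arm still showed a small residual joint speed of 0.04 rad/s.

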